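# Line up the vessels by height on the marking strip

## Task

Line up the four vessels that stand between the strip and the robot (volumetric flask, white bottle with the red cap, small glass beaker, white porcelain dish) by height on the four ring marks of the aluminium strip, one vessel upright and centred on each mark: the tallest next to the tall end plate, then ever shorter, so that the dish, the lowest, stands next to the low end plate. The beaker stands in the dish at first: lift it out on its own, leaving the dish down, and move the dish only when it is empty. Tip nothing over, and leave the small capped vial standing where it is.

Things in the scene. Friction and masses are not known exactly. Their poses are not given: they have to be found in the camera images.
- strip: flat aluminium strip fixed on the worktop, 90 mm (its x, across) by 420 mm (its y, along the row) by 6 mm thick; origin at the centre of its underside, z up. Four dark ring marks of 76 mm diameter, each with a centre dot, are drawn on its top (6 mm above the worktop), at its x = 0 and y = -127.5, -42.5, +42.5 and +127.5 mm
- tall_plate: tall upright aluminium end plate, 70 mm high, 56 mm (along the strip's x) by 6 mm, fixed on the top of the strip at one end, at the strip's y = +200 or -200 mm (72.5 mm from the nearest mark's centre): it shows the end where the tallest vessel goes; origin at the centre of its underside
- low_plate: low aluminium end plate, 14 mm high, 56 mm by 6 mm, fixed on the strip at the other end: it shows the end where the lowest vessel goes; origin at the centre of its underside
- flask: volumetric flask with a round body and a long thin neck with a blue stopper, 160 mm high; body 46 mm in diameter up to 42 mm above its base, neck 14 mm in diameter from 42 to 140 mm, stopper above; grip the neck, not the stopper; 0.06 kg; origin at the centre of its underside, z up
- bottle: white round bottle with a red screw cap, 100 mm high, body 52 mm in diameter up to about 55 mm, narrowing to the cap above; grip the body, not the cap; it may lean by up to 0.04 rad; stands in front of the strip (a like one far back is not meant); 0.14 kg; origin at the centre of its underside, z up
- beaker: small glass beaker, open at the top, 61 mm high, body about 42 mm in diameter, rim 44 mm, with a pouring spout towards its own -y (51 mm along y over rim and spout): grip it across its own x. It starts standing inside the dish, its base 5 mm above the dish's underside. 0.05 kg; origin at the centre of its outline at the level of its underside (the base circle is centred about 3 mm towards its +y), z up
- dish: round white porcelain dish, 66 mm in diameter, 32 mm high, wall 4 mm, floor 5 mm thick, straight sides; 0.09 kg; holds the beaker at first with about 5 mm of play; origin at the centre of its underside, z up
- vial: bystander, not to be moved: small glass vial with a white cap, 27 mm in diameter, 60 mm high, standing loose among the vessels; origin at the centre of its underside, z up
Things that resemble listed ones, but are neither listed nor needed, are in the scene too. What is shaped like the bottle but pink is not meant.

How it is judged:
By the outcome, as a careful person would: the job done as asked, in the order asked, and still so for the second after the job is handed in, with the robot touching nothing.
It also fails if it takes over 115 s, if anything falls off the work surface, if the arm or the gripper's body presses on something with over 40 N, if the wrist force passes 120 N, or if a joint passes its speed limit or range.

## Robot

A 7-joint arm with a two-finger parallel gripper is mounted at the origin on a cart in front of the work surface, level with it; the furniture and walls round the work are solid. World frame = base frame: x ahead of the robot, y to its left, z up, the work surface at z = 0. Lengths are in m, angles in rad, forces in N, time in s.
With the tool pointing down it reaches from about 0.425 to 0.875 m from the base axis. Payload 4.7 kg.
Tool frame: the origin (TCP) lies between the finger pads; the fingertips stand 8 mm ahead of it and the grasp point (between the pads) lies 11 mm behind it; z points along the fingers, y is the direction in which the jaws open and shut (so a half turn about z gives the same grasp; the last joint's range is limited). The gripper opens to 85 mm and grips with 20 to 120 N. Pads are 22 mm wide; open, the fingers measure 114 mm over their backs; the gripper's body (76 mm by 85 mm) begins 54 mm behind the grasp point. The pads swing forward as they close: fully open they stand 13 mm farther back than shut.
Start: joints at [-1.216, 0.321, -0.07, 1.45, 0.023, 1.371, -0.057], TCP at [0.217, 0.613, 0.239] pointing down, gripper open.
Joint ranges: [-2.86, 2.86], [-0.3, 2.09], [-1.38, 1.24], [0.06, 2.45], [-1.56, 4.7], [0.09, 2.05], [-2.69, 2.69]. Speed limits (rad/s): [2.57, 2.57, 3.14, 3.14, 3.14, 3.14, 3.14].

## Interface

Orientations are given as a unit quaternion [w, x, y, z].
In Python, from rig import sense, imaging, job gives the robot as it stands.
- The arm moves only by the shell command python3 -m creep 'ROWS' [OPENING] [FORCE]. ROWS is JSON, a list of rows, each an object of numbers: "dx", "dy", "dz": the shift along the world's x, y, z in units of 25 mm (1.0 is 25 mm); "ax", "ay", "az": the turn, a rotation vector about the world's x, y, z in units of 6 degrees (1.0 is 6 degrees). In form: [{"dx": .., "dy": .., "dz": .., "ax": .., "ay": .., "az": ..}, ...]. A call has 1 to 20 rows; each row is the pose to reach, as a shift and turn from the pose measured when the call began; what a row does not reach only later rows make up. A row lasts 1/12 s, in which the tool goes at most 41.7 mm and 7.16 degrees, less where a joint would pass 70% of its speed; a pose out of reach is approached as far as the arm can. A call with a gripper value outside its range is refused whole. OPENING is the closure in counts, from 0 (fully open) to 255 (shut), set as the call begins (- or left out, the last holds). The fingers move at their own pace and stop on an object; FORCE is the grip in N (left out, the last holds). Time passes only in rows, so rows that repeat a pose let the fingers close. It gives the time, the measured TCP pose, the force and the opening at its end, in the units of the state.
- sense(): the state, without advancing time (a new reading comes with each control period).
- imaging.grab_frame(name): name is "side" or "top" or "wrist"; returns the picture (400x640x3 uint8, red, green, blue); there is no depth.
- imaging.camera_params(name): a dict with "K" (3x3 intrinsics, pixels), "rvec" (rotation vector, rad) and "tvec" (3), from world to camera coordinates, as OpenCV has them. Camera axes: x right, y down, z forward; pixel columns grow to the right and rows downward; lengths in m; the calibration is good to about 2 mm. The wrist camera is an equidistant fisheye: a pixel r from the principal point sees the ray r / f radians off the axis. A picture is of the moment at which its call begins: read the wrist's pose just before it. camera_params takes no time and is no camera call; for the wrist camera it gives the pose at the moment of the call.
- job.sign_off(): hands the job in, once; it reports no verdict.
The state is a dict: "t": time; "qpos": joint angles; "dq": joint speeds; "joint_torque": joint torques, N m; "tool_pos": TCP position; "tcp_rot": TCP orientation; "ft_force": force on the tool from outside, world axes, zero at the start; "ft_torque": the same for the moment, N m; "opening": finger opening in m.
Only numpy, scipy, OpenCV 4.12 (cv2) and the standard library are available. Lean on these libraries where they do the work, as an engineer would, in place of code of your own. Each camera call takes 0.05 s, during which the arm holds its last target.

## Working session

There is one attempt and no reset: what is moved stays moved. The work goes in short steps, Python scripts to look and compute and a shell command to move; the robot and the scene stay as the last step left them, time stands still between calls to the robot, and variables do not carry over. Pictures are saved under pics/ and viewed, and the job is handed in when it is done.

```bash
ls; mkdir -p pics; python3 - <<'E'
from rig import sense, imaging, job
import cv2
s=sense();print({k:s[k] for k in('t','tool_pos','tcp_rot','opening')})
for n in('side','top','wrist'):
    cv2.imwrite(f'pics/{n}0.png',imaging.grab_frame(n)[:,:,::-1])
    p=imaging.camera_params(n);print(n,p)
E
```

```text
pics
{'t': 0.0, 'tool_pos': array([0.2171201 , 0.61211083, 0.23822297]), 'tcp_rot': array([-1.22040611e-04,  1.69567575e-01,  9.85518106e-01, -9.40538511e-04]), 'opening': 0.0854690641393348}
side {'K': array([[517.39459772,   0.        , 323.94288605],
       [  0.        , 517.39459772, 206.35776308],
       [  0.        ,   0.        ,   1.        ]]), 'rvec': array([ 0.72131977, -2.44139867,  1.29571936]), 'tvec': array([0.52368759, 0.10379129, 1.06017732])}
top {'K': array([[453.68793901,   0.        , 327.00293822],
       [  0.        , 453.68793901, 193.35499507],
       [  0.        ,   0.        ,   1.        ]]), 'rvec': array([ 2.07101652, -2.14300417,  0.22603938]), 'tvec': array([0.17922029, 0.49509138, 0.95131747])}
wrist {'K': array([[309.70691629,   0.        , 320.47434792],
       [  0.        , 309.70691629, 197.1851916 ],
       [  0.        ,   0.        ,   1.        ]]), 'rvec': array([-2.3307146 , -1.64780097, -0.27648733]), 'tvec': array([-0.64881709, -0.04388101,  0.37915566])}
```

View pics/side0.png

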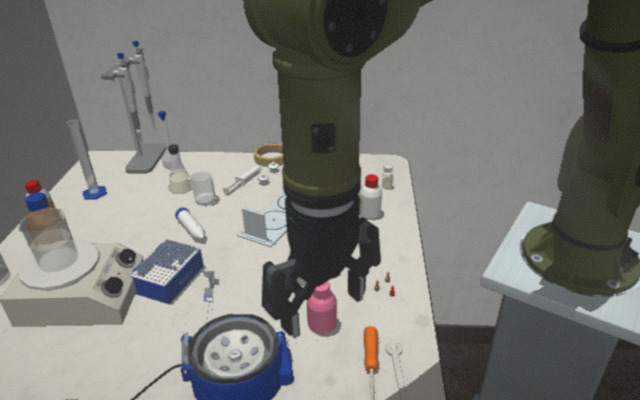

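View pics/top0.png

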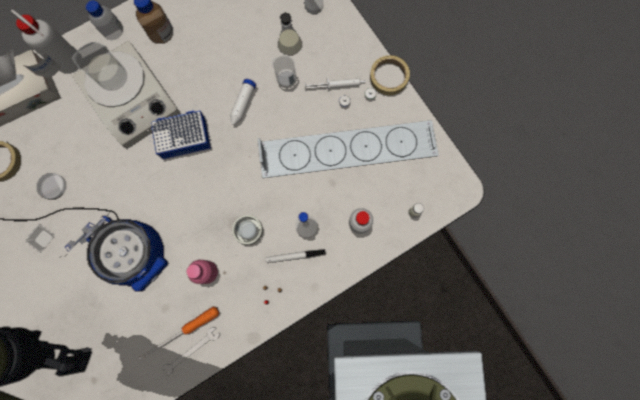

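View pics/wrist0.png

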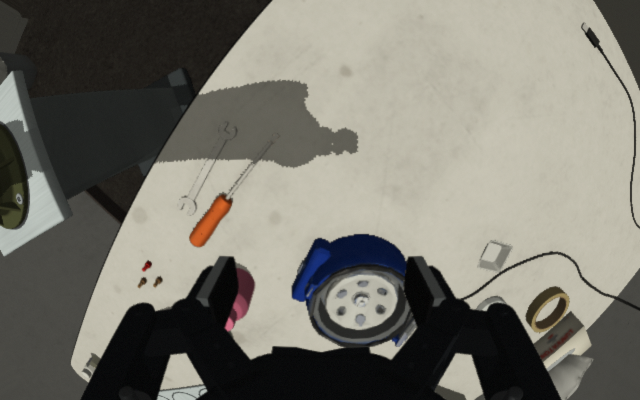

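The top view shows the strip at about (262–437, 122–175), with ring centres near (295,154), (330,150), (366,146) and (402,141). The dish with the beaker is at (249,231), the flask at (306,225), the bottle at (361,220) and the vial at (417,211). The arm hides most of them in the side view. Next I'll zoom in on the top view.

```bash
cat > h.py <<'E'
import numpy as np, cv2
from rig import sense, imaging, job
def ray(n,uv,p=None):
    p=p or imaging.camera_params(n);R=cv2.Rodrigues(p['rvec'])[0];c=-R.T@p['tvec'];K=p['K']
    x=(uv[0]-K[0,2])/K[0,0];y=(uv[1]-K[1,2])/K[1,1]
    if n=='wrist':
        r=np.hypot(x,y);d=np.array([np.sin(r)*x/max(r,1e-9),np.sin(r)*y/max(r,1e-9),np.cos(r)])
    else: d=np.array([x,y,1.])
    d=R.T@d;return c,d/np.linalg.norm(d)
def onz(n,uv,z,p=None):
    c,d=ray(n,uv,p);return c+d*(z-c[2])/d[2]
def proj(n,P,p=None):
    p=p or imaging.camera_params(n);R=cv2.Rodrigues(p['rvec'])[0];q=R@np.asarray(P,float)+p['tvec'];K=p['K']
    if n=='wrist':
        th=np.arctan2(np.hypot(q[0],q[1]),q[2]);f=th/max(np.hypot(q[0],q[1]),1e-9);x,y=q[0]*f,q[1]*f
    else: x,y=q[0]/q[2],q[1]/q[2]
    return np.array([K[0,0]*x+K[0,2],K[1,1]*y+K[1,2]])
def crop(src,out,x0,y0,x1,y1,k):
    im=cv2.imread(src) if isinstance(src,str) else src
    cv2.imwrite(out,cv2.resize(im[y0:y1,x0:x1],None,fx=k,fy=k,interpolation=cv2.INTER_CUBIC))
E
python3 - <<'E'
from h import *
crop('pics/top0.png','pics/topz.png',230,110,450,260,3.6)
im=cv2.imread('pics/top0.png')
for n in('side','top'): 
    c,d=ray(n,(320,200));print(n,c.round(3))
for uv in [(295,154.5),(330.5,150.5),(366,146),(402,141.5)]: print(onz('top',uv,.006).round(4))
for uv,z in [((249,231),.066),((303.5,216),.16),((362.5,218),.1),((417.5,210),.06)]: print(onz('top',uv,z).round(4))
E
```

```text
side [-0.025  0.969  0.684]
top [0.286 0.165 1.036]
[0.6082 0.2347 0.006 ]
[0.6151 0.1503 0.006 ]
[0.6233 0.0656 0.006 ]
[ 0.6315 -0.0206  0.006 ]
[0.4213 0.3327 0.066 ]
[0.434  0.2099 0.16  ]
[0.4357 0.0901 0.1   ]
[ 0.4556 -0.0339  0.06  ]
```

View pics/topz.png

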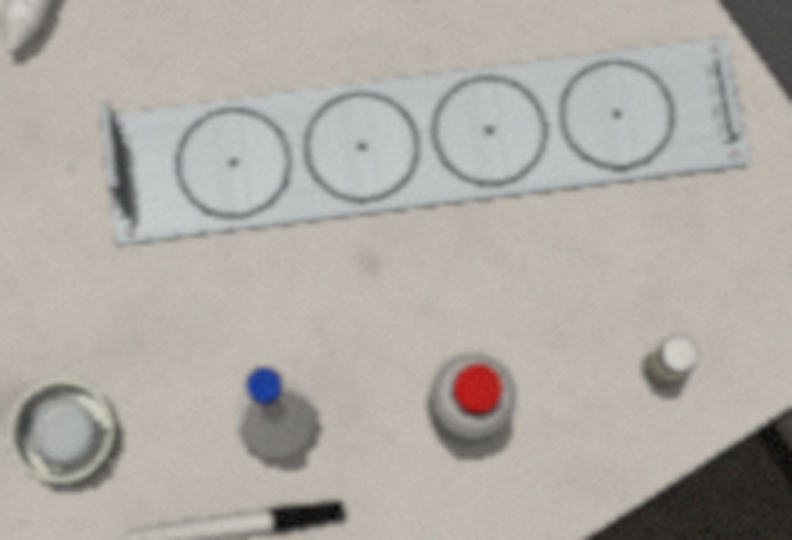

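The tall plate is at the +y (left) end. So from +y to −y the order is flask, bottle, beaker, dish. I'll measure the wrist camera's offset, then turn the tool so the jaws lie along the strip's x axis.

```bash
python3 - <<'E'
from h import *
from scipy.spatial.transform import Rotation as Ro
s=sense();c,d=ray('wrist',(320.5,197));q=s['tcp_rot'];R=Ro.from_quat([q[1],q[2],q[3],q[0]]).as_matrix()
print('cam in tool',R.T@(c-s['tool_pos']),'axis',R.T@d);print(R[:,1])
D=np.array([.30,.30,.25])-s['tool_pos'];print(D/.025, 'units to .30,.30,.25')
E
```

```text
cam in tool [ 0.0834836  -0.00044696 -0.13300936] axis [-3.27895013e-01  6.49462101e-05  9.44714167e-01]
[ 0.33416132  0.94251482 -0.0014224 ]
[  3.31382197 -12.49051255   0.46064271] units to .30,.30,.25
```

```bash
python3 -m creep '[{"dx":1,"dy":-1,"dz":0.5,"az":-1},{"dx":2,"dy":-2.2,"dz":0.5,"az":-2},{"dx":3,"dy":-3.4,"dz":0.5,"az":-3},{"dx":4,"dy":-4.6,"dz":0.5,"az":-4},{"dx":5,"dy":-5.8,"dz":0.5,"az":-5},{"dx":6,"dy":-7,"dz":0.5,"az":-6},{"dx":7,"dy":-8.2,"dz":0.5,"az":-7},{"dx":7.6,"dy":-9.4,"dz":0.5,"az":-8},{"dx":8,"dy":-10.5,"dz":0.5,"az":-9},{"dx":8.2,"dy":-11.2,"dz":0.5,"az":-10},{"dx":8.2,"dy":-11.2,"dz":0.5,"az":-10.88},{"dx":8.2,"dy":-11.2,"dz":0.5,"az":-10.88},{"dx":8.2,"dy":-11.2,"dz":0.5,"az":-10.88},{"dx":8.2,"dy":-11.2,"dz":0.5,"az":-10.88}]' 0 30
python3 - <<'E'
from h import *
s=sense();print(s['t'],s['tool_pos'],s['tcp_rot'],s['ft_force'])
np.save('wp.npy',imaging.camera_params('wrist'),allow_pickle=True)
for n in('wrist','side'): cv2.imwrite(f'pics/{n}1.png',imaging.grab_frame(n)[:,:,::-1])
E
```

```text
0.15 [0.21715445 0.61226281 0.23848393] [-8.18911810e-05  1.69534920e-01  9.85523923e-01 -7.07559966e-04] [-0.46190747 -0.39088209 -0.10248129]$[0]: bad value
```

View pics/wrist1.png

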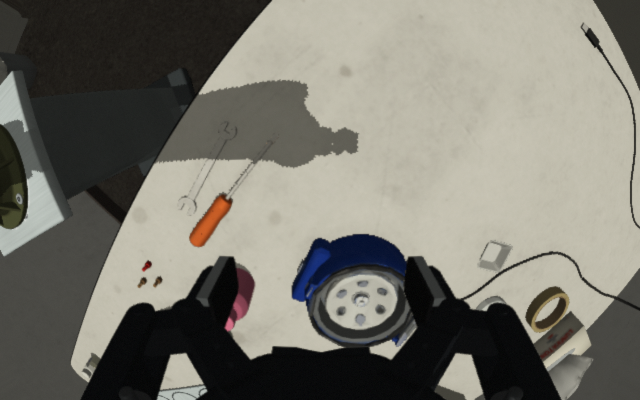

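View pics/side1.png

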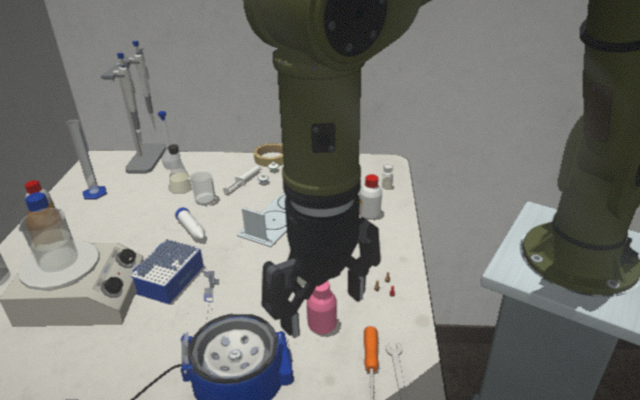

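The call was refused, so the views haven't changed. I'll retry with all six keys in each row.

```bash
python3 -m creep '[{"dx":1.0,"dy":-1.0,"dz":0.5,"ax":0.0,"ay":0.0,"az":-1.0}]' 0 30
```

```text
t: 0.33
tool_pos: [0.2339, 0.5905, 0.2479]
tcp_rot: [-0.003, 0.216, 0.976, -0.002]
ft_force: [-0.9, 0.2, 0.2]
opening: 0.0853
```

```bash
python3 -m creep '[{"dx":1.0,"dy":-1.2,"dz":0.1,"ax":0,"ay":0,"az":-1.1},{"dx":2,"dy":-2.4,"dz":0.1,"ax":0,"ay":0,"az":-2.2},{"dx":3,"dy":-3.6,"dz":0.1,"ax":0,"ay":0,"az":-3.3},{"dx":4,"dy":-4.8,"dz":0.1,"ax":0,"ay":0,"az":-4.4},{"dx":5,"dy":-6,"dz":0.1,"ax":0,"ay":0,"az":-5.5},{"dx":6,"dy":-7.2,"dz":0.1,"ax":0,"ay":0,"az":-6.6},{"dx":6.6,"dy":-8.4,"dz":0.1,"ax":0,"ay":0,"az":-7.7},{"dx":7.2,"dy":-9.4,"dz":0.1,"ax":0,"ay":0,"az":-8.8},{"dx":7.5,"dy":-10.3,"dz":0.1,"ax":0,"ay":0,"az":-9.97},{"dx":7.5,"dy":-10.3,"dz":0.1,"ax":0,"ay":0,"az":-9.97},{"dx":7.5,"dy":-10.3,"dz":0.1,"ax":0,"ay":0,"az":-9.97},{"dx":7.5,"dy":-10.3,"dz":0.1,"ax":0,"ay":0,"az":-9.97}]' 0 30
python3 - <<'E'
from h import *
s=sense();print(s['t'],s['tool_pos'],s['tcp_rot'],s['ft_force'],s['dq'].round(3))
np.save('wp.npy',imaging.camera_params('wrist'),allow_pickle=True)
for n in('wrist','side'): cv2.imwrite(f'pics/{n}2.png',imaging.grab_frame(n)[:,:,::-1])
E
```

```text
t: 1.33
tool_pos: [0.4209, 0.3338, 0.2504]
tcp_rot: [-0.004, 0.673, 0.74, 0.0]
ft_force: [-0.1, 1.6, -1.1]
opening: 0.0853
1.3333 [0.42086027 0.33379353 0.2504458 ] [-4.31667160e-03  6.73130382e-01  7.39511226e-01  3.88854094e-05] [-0.06920007  1.60533585 -1.12685915] [-0.013  0.01  -0.018 -0.006 -0.    -0.    -0.004]
```

View pics/wrist2.png

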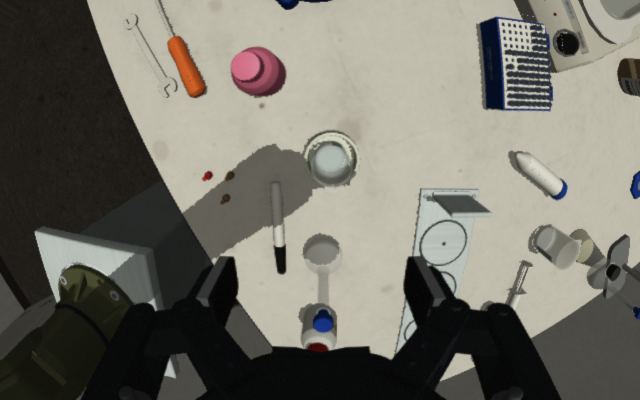

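View pics/side2.png

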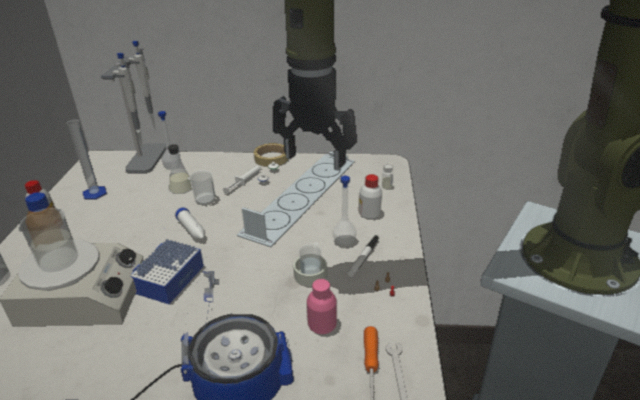

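The wrist view shows the dish and beaker at about (330,158), the flask at (320,250) and the tall plate at (455,203), which is the +y end. The side view shows all the vessels clearly. Next I'll zoom in to find the spout.

```bash
python3 - <<'E'
from h import *
a=cv2.resize(cv2.imread('pics/wrist2.png')[115:205,285:375],None,fx=5,fy=5,interpolation=cv2.INTER_CUBIC)
b=cv2.resize(cv2.imread('pics/side2.png')[235:295,285:335],None,fx=6,fy=7.5,interpolation=cv2.INTER_CUBIC)
cv2.imwrite('pics/z2.png',np.hstack([a,b]))
E
```

```text
(no output)
```

View pics/z2.png

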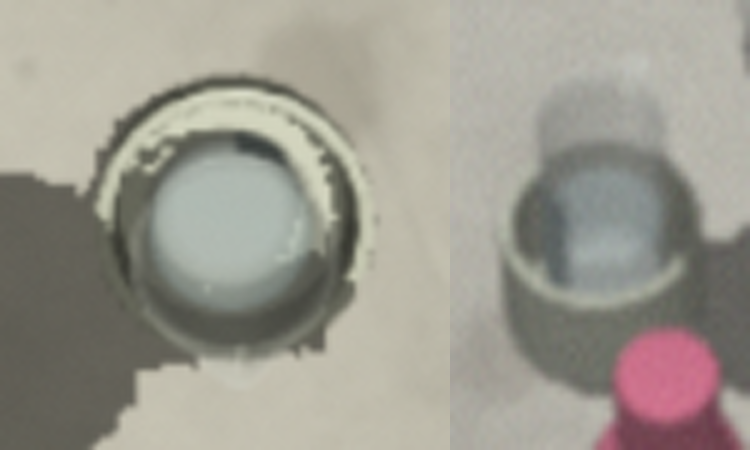

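```bash
python3 - <<'E'
from h import *
p=np.load('wp.npy',allow_pickle=True).item()
f=lambda a,b:(285+a/5-.4,115+b/5-.4)
print('base',onz('wrist',f(230,228),.010,p))
print('rim c',onz('wrist',f(238,250),.066,p))
print('rim L/R',onz('wrist',f(130,250),.066,p),onz('wrist',f(346,250),.066,p))
print('spout',onz('wrist',f(235,385),.065,p))
print('dish L/R',onz('wrist',f(97,205),.032,p),onz('wrist',f(370,215),.032,p))
print('dishtop',onz('wrist',f(235,75),.032,p))
# flask/bottle from side + top
def tri(uv1,uv2,n1='top',n2='side'):
    c1,d1=ray(n1,uv1);c2,d2=ray(n2,uv2)
    t=np.linalg.lstsq(np.stack([d1,-d2],1),c2-c1,rcond=None)[0];a=c1+d1*t[0];b=c2+d2*t[1]
    return (a+b)/2,np.linalg.norm(a-b)
side=cv2.cvtColor(cv2.imread('pics/side2.png'),cv2.COLOR_BGR2HSV);top=cv2.cvtColor(cv2.imread('pics/top0.png'),cv2.COLOR_BGR2HSV)
def blob(h,lo,hi,box):
    x0,y0,x1,y1=box;m=((h[...,0]>=lo)&(h[...,0]<=hi)&(h[...,1]>130)) if lo<=hi else (((h[...,0]>=lo)|(h[...,0]<=hi))&(h[...,1]>130))
    ys,xs=np.nonzero(m[y0:y1,x0:x1]);return (xs.mean()+x0,ys.mean()+y0,xs.min()+x0,xs.max()+x0,ys.min()+y0,ys.max()+y0)
ft=blob(top,100,130,(290,205,320,230));fs=blob(side,100,130,(335,172,355,192));print(ft,fs,tri(ft[:2],fs[:2]))
bt=blob(top,172,8,(345,200,380,235));bs=blob(side,172,8,(358,170,385,190));print(bt,bs,tri(bt[:2],bs[:2]))
crop('pics/top0.png','pics/z3.png',285,200,385,245,7)
crop('pics/side2.png','pics/z4.png',325,170,405,255,6)
E
```

```text
base [0.43263452 0.33869329 0.01      ]
rim c [0.43210527 0.34579041 0.066     ]
rim L/R [0.40950117 0.343617   0.066     ] [0.45479821 0.34808722 0.066     ]
spout [0.43465446 0.31575711 0.065     ]
dish L/R [0.40041606 0.34578332 0.032     ] [0.4636649  0.34965988 0.032     ]
dishtop [0.42909075 0.37891128 0.032     ]
(np.float64(302.859649122807), np.float64(216.73684210526315), np.int64(299), np.int64(306), np.int64(213), np.int64(221)) (np.float64(344.72340425531917), np.float64(179.59574468085106), np.int64(341), np.int64(348), np.int64(176), np.int64(185)) (array([0.43424297, 0.21182219, 0.15478858]), np.float64(0.0016187341803840568))
(np.float64(362.2189781021898), np.float64(217.67883211678833), np.int64(356), np.int64(368), np.int64(211), np.int64(224)) (np.float64(371.28), np.float64(180.44), np.int64(366), np.int64(377), np.int64(175), np.int64(186)) (array([0.43889925, 0.09014394, 0.08939959]), np.float64(0.0017567396400002071))
```

View pics/z3.png

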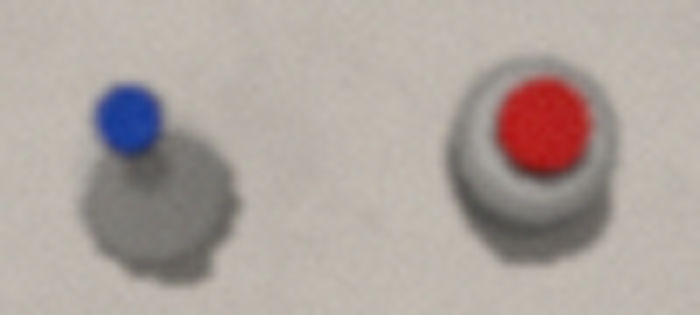

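View pics/z4.png

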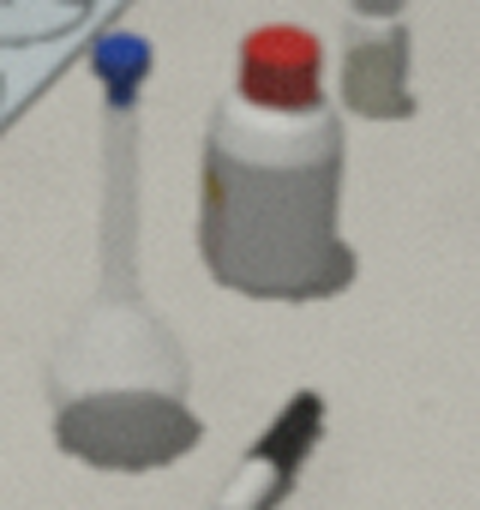

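```bash
python3 - <<'E'
from h import *
p=np.load('wp.npy',allow_pickle=True).item()
print('ring1 wrist',onz('wrist',(444,243.5),.006,p), 'flask stopper wrist',onz('wrist',(323,319),.155,p),'flask base',onz('wrist',(322,254),.015,p))
def tri(uv1,uv2,n1='top',n2='side'):
    c1,d1=ray(n1,uv1);c2,d2=ray(n2,uv2)
    t=np.linalg.lstsq(np.stack([d1,-d2],1),c2-c1,rcond=None)[0];a=c1+d1*t[0];b=c2+d2*t[1]
    return (a+b)/2,np.linalg.norm(a-b)
# from topz (offset 230,110 scale 3.6)
g=lambda a,b:(230+a/3.6-.36,110+b/3.6-.36)
print('dish outline top',onz('top',g(14,430),.032),onz('top',g(119,430),.032),onz('top',g(66,382),.032),onz('top',g(66,489),.02))
print('base inner disk',onz('top',g(66,431),.010))
# flask body ellipse in z3 (285,200,x7)
k=lambda a,b:(285+a/7-.43,200+b/7-.43)
print('flask body L/R z.02',onz('top',k(83,200),.02),onz('top',k(238,200),.02),onz('top',k(160,262),.01))
print('bottle L/R',onz('top',k(450,150),.05),onz('top',k(618,140),.05))
print('side dish rim', onz('side',(285+500/9,235+0),.032))
# side dish rim: z2 right half, fx6, fy7.5
w=lambda a,b:(285+(a-450)/6-.4,235+b/7.5-.4)
print('side dish rim L/R',onz('side',w(508,228),.032),onz('side',w(700,222),.032),'near',onz('side',w(602,303),.032),'far',onz('side',w(605,142),.032))
# side flask base (325,170,x6)
v=lambda a,b:(325+a/6-.4,170+b/6-.4)
print('side flask body L/R',onz('side',v(50,380),.021),onz('side',v(190,380),.021))
print('side ring1',onz('side',(276,219),.006))
E
```

```text
ring1 wrist [0.60965774 0.23487759 0.006     ] flask stopper wrist [0.43490754 0.21610203 0.155     ] flask base [0.43437979 0.2103144  0.015     ]
dish outline top [0.43146171 0.37311899 0.032     ] [0.42923016 0.30809976 0.032     ] [0.46046812 0.34102055 0.032     ] [0.39514483 0.34289094 0.02      ]
base inner disk [0.43287295 0.34477643 0.01      ]
flask body L/R z.02 [0.43046662 0.23373279 0.02      ] [0.42875317 0.18382419 0.02      ] [0.41081183 0.20986709 0.01      ]
bottle L/R [0.43804432 0.11635431 0.05      ] [0.43939787 0.06356647 0.05      ]
side dish rim [0.43129181 0.23331534 0.032     ]
side dish rim L/R [0.45625438 0.36322228 0.032     ] [0.40506638 0.32799849 0.032     ] near [0.41396327 0.37087761 0.032     ] far [0.44972676 0.31746679 0.032     ]
side flask body L/R [0.45665279 0.22335858 0.021     ] [0.41445936 0.19680214 0.021     ]
side ring1 [0.60590648 0.23095551 0.006     ]
```

All the views agree. The dish is at about (0.431,0.343), the beaker body at about (0.432,0.345) with its spout toward −y, the flask at (0.4345,0.2105) and the bottle at (0.438,0.090). I'll lower the gripper over the beaker, keeping the tips above the dish rim.

```bash
python3 -m creep '[{"dx":0.45,"dy":0.44,"dz":-1.2,"ax":-0.05,"ay":-0.06,"az":0},{"dx":0.45,"dy":0.44,"dz":-2.4,"ax":-0.05,"ay":-0.06,"az":0},{"dx":0.45,"dy":0.44,"dz":-3.6,"ax":-0.05,"ay":-0.06,"az":0},{"dx":0.45,"dy":0.44,"dz":-4.8,"ax":-0.05,"ay":-0.06,"az":0},{"dx":0.45,"dy":0.44,"dz":-6,"ax":-0.05,"ay":-0.06,"az":0},{"dx":0.45,"dy":0.44,"dz":-6.8,"ax":-0.05,"ay":-0.06,"az":0},{"dx":0.45,"dy":0.44,"dz":-7.6,"ax":-0.05,"ay":-0.06,"az":0},{"dx":0.45,"dy":0.44,"dz":-8.2,"ax":-0.05,"ay":-0.06,"az":0},{"dx":0.45,"dy":0.44,"dz":-8.2,"ax":-0.05,"ay":-0.06,"az":0},{"dx":0.45,"dy":0.44,"dz":-8.2,"ax":-0.05,"ay":-0.06,"az":0}]' 0 25
python3 - <<'E'
from h import *
s=sense();print(s['t'],s['tool_pos'],s['tcp_rot'],s['ft_force'])
crop(imaging.grab_frame('side')[:,:,::-1],'pics/s3.png',260,150,400,320,3.5)
crop(imaging.grab_frame('wrist')[:,:,::-1],'pics/w3.png',180,120,460,400,2)
E
```

```text
t: 2.27
tool_pos: [0.4306, 0.346, 0.0445]
tcp_rot: [-0.0, 0.672, 0.741, -0.001]
ft_force: [0.2, -0.5, -0.3]
opening: 0.0856
2.2667 [0.43062717 0.34597193 0.04453716] [-2.25094274e-04  6.71822308e-01  7.40711575e-01 -1.04862502e-03] [ 0.22216216 -0.54606597 -0.34423621]
```

View pics/s3.png

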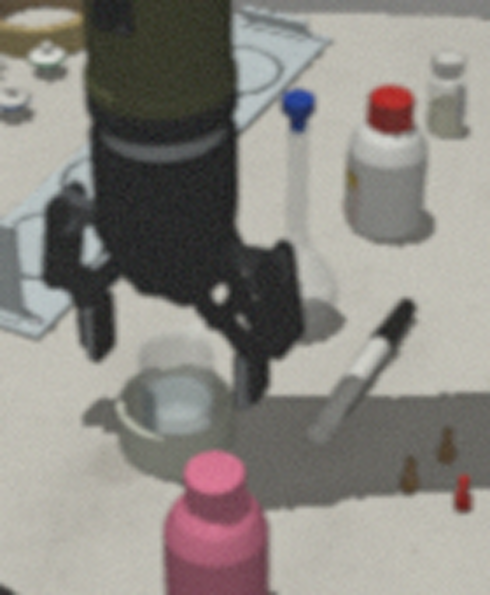

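View pics/w3.png

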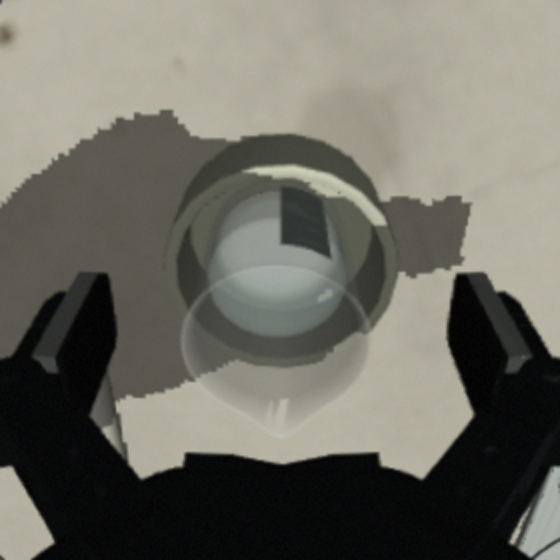

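The rim is centred between the pads at about (276,330), and the spout points straight to −y at (280,435). I'll close and lift slightly.

```bash
python3 -m creep '[{"dx":0,"dy":0,"dz":0,"ax":0,"ay":0,"az":0},{"dx":0,"dy":0,"dz":0,"ax":0,"ay":0,"az":0},{"dx":0,"dy":0,"dz":0,"ax":0,"ay":0,"az":0},{"dx":0,"dy":0,"dz":0,"ax":0,"ay":0,"az":0},{"dx":0,"dy":0,"dz":0,"ax":0,"ay":0,"az":0},{"dx":0,"dy":0,"dz":0,"ax":0,"ay":0,"az":0},{"dx":0,"dy":0,"dz":0,"ax":0,"ay":0,"az":0},{"dx":0,"dy":0,"dz":0,"ax":0,"ay":0,"az":0},{"dx":0,"dy":0,"dz":0,"ax":0,"ay":0,"az":0},{"dx":0,"dy":0,"dz":0,"ax":0,"ay":0,"az":0}]' 255 25
python3 -m creep '[{"dx":0,"dy":0,"dz":0.3,"ax":0,"ay":0,"az":0},{"dx":0,"dy":0,"dz":0.6,"ax":0,"ay":0,"az":0},{"dx":0,"dy":0,"dz":1.0,"ax":0,"ay":0,"az":0},{"dx":0,"dy":0,"dz":1.6,"ax":0,"ay":0,"az":0},{"dx":0,"dy":0,"dz":2.2,"ax":0,"ay":0,"az":0},{"dx":0,"dy":0,"dz":2.6,"ax":0,"ay":0,"az":0},{"dx":0,"dy":0,"dz":2.6,"ax":0,"ay":0,"az":0}]'
python3 - <<'E'
from h import *
s=sense();print(s['t'],s['tool_pos'],s['tcp_rot'],s['ft_force'],s['opening'])
crop(imaging.grab_frame('side')[:,:,::-1],'pics/s4.png',260,150,400,320,3.5)
crop(imaging.grab_frame('wrist')[:,:,::-1],'pics/w4.png',180,120,460,400,2)
E
```

```text
t: 3.2
tool_pos: [0.432, 0.3471, 0.0472]
tcp_rot: [-0.0, 0.672, 0.74, 0.001]
ft_force: [-1.8, -0.7, 6.3]
opening: 0.042
t: 3.78
tool_pos: [0.4337, 0.3482, 0.1153]
tcp_rot: [-0.0, 0.672, 0.74, 0.004]
ft_force: [0.1, 0.6, -0.4]
opening: 0.0417
3.7833 [0.43367734 0.34824377 0.11532056] [-1.33302740e-04  6.72164165e-01  7.40391937e-01  3.88545508e-03] [ 0.05516114  0.5758181  -0.43585585] 0.04173384774269499
```

View pics/s4.png

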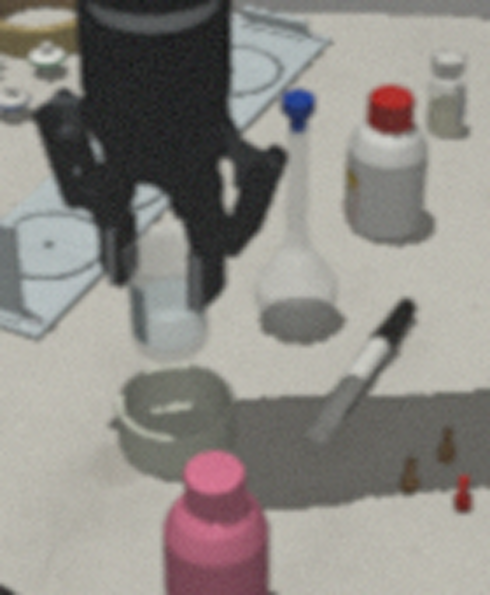

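View pics/w4.png

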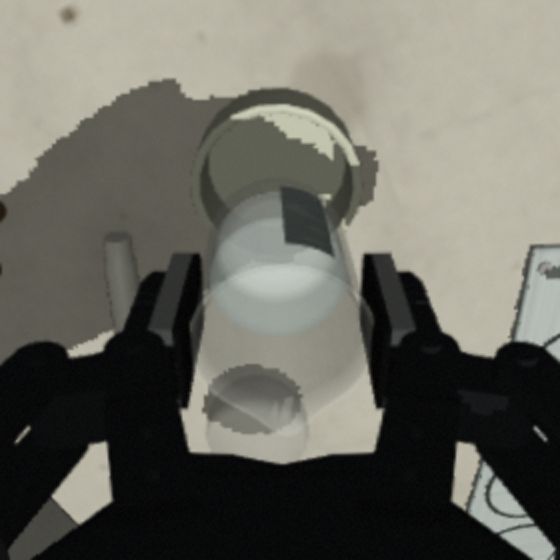

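The beaker came out alone and the dish stayed put, empty, near (175,420) in the side crop. Next I'll carry the beaker to the third ring.

```bash
python3 -m creep '[{"dx":0.6,"dy":-0.2,"dz":1.0,"ax":0,"ay":0,"az":0},{"dx":1.6,"dy":-0.8,"dz":2.0,"ax":0,"ay":0,"az":0},{"dx":2.6,"dy":-1.8,"dz":3.0,"ax":-0.05,"ay":0.05,"az":0},{"dx":3.4,"dy":-3.0,"dz":3.4,"ax":-0.05,"ay":0.05,"az":0},{"dx":4.2,"dy":-4.2,"dz":3.4,"ax":-0.05,"ay":0.05,"az":0},{"dx":5.0,"dy":-5.4,"dz":3.4,"ax":-0.05,"ay":0.05,"az":0},{"dx":5.8,"dy":-6.6,"dz":3.4,"ax":-0.05,"ay":0.05,"az":0},{"dx":6.4,"dy":-7.8,"dz":3.4,"ax":-0.05,"ay":0.05,"az":0},{"dx":7.0,"dy":-9.0,"dz":3.0,"ax":-0.05,"ay":0.05,"az":0},{"dx":7.4,"dy":-10.1,"dz":2.0,"ax":-0.05,"ay":0.05,"az":0},{"dx":7.58,"dy":-10.8,"dz":1.0,"ax":-0.05,"ay":0.05,"az":0},{"dx":7.58,"dy":-11.14,"dz":0,"ax":-0.05,"ay":0.05,"az":0},{"dx":7.58,"dy":-11.14,"dz":-1,"ax":-0.05,"ay":0.05,"az":0},{"dx":7.58,"dy":-11.14,"dz":-1.7,"ax":-0.05,"ay":0.05,"az":0},{"dx":7.58,"dy":-11.14,"dz":-1.8,"ax":-0.05,"ay":0.05,"az":0},{"dx":7.58,"dy":-11.14,"dz":-1.8,"ax":-0.05,"ay":0.05,"az":0},{"dx":7.58,"dy":-11.14,"dz":-1.8,"ax":-0.05,"ay":0.05,"az":0}]'
python3 - <<'E'
from h import *
s=sense();print(s['t'],s['tool_pos'],s['tcp_rot'],s['ft_force'],s['opening'])
p=imaging.camera_params('wrist');np.save('wp.npy',p,allow_pickle=True)
im=imaging.grab_frame('wrist')[:,:,::-1].copy();cv2.imwrite('pics/w5raw.png',im)
crop(im,'pics/w5.png',180,120,460,400,2)
crop(imaging.grab_frame('side')[:,:,::-1],'pics/s5.png',230,90,430,290,3)
E
```

```text
t: 5.3
tool_pos: [0.6221, 0.0689, 0.068]
tcp_rot: [-0.0, 0.672, 0.741, -0.002]
ft_force: [0.9, -0.0, -0.4]
opening: 0.042
5.3 [0.62206389 0.06885427 0.06799888] [-3.16575635e-04  6.71988917e-01  7.40558646e-01 -1.92007939e-03] [ 0.88232877 -0.03980554 -0.39252145] 0.04203610145917872
```

View pics/s5.png

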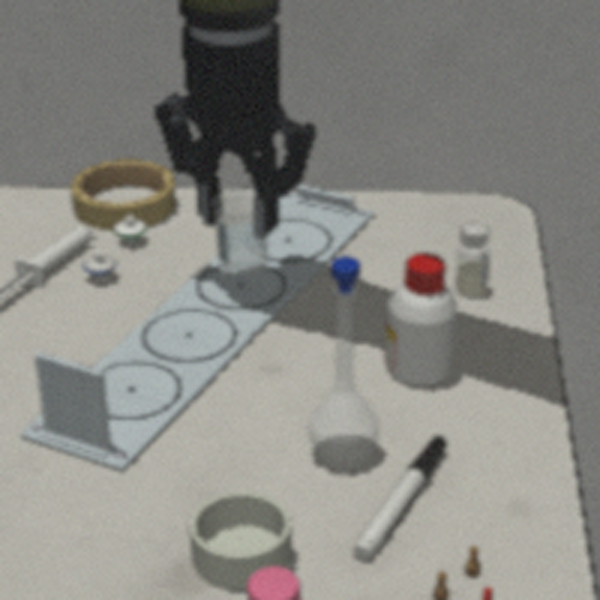

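View pics/w5.png

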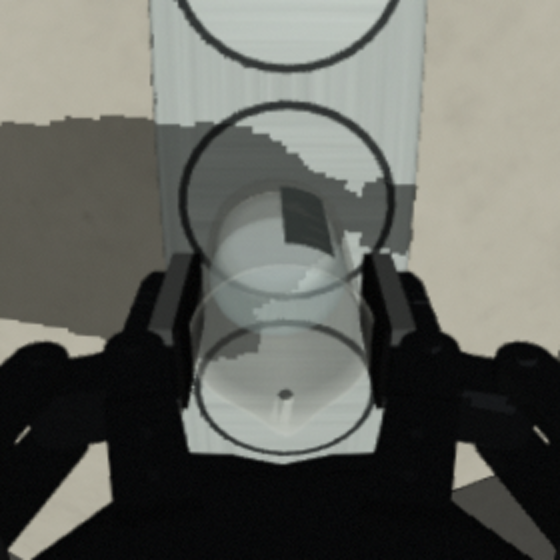

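```bash
python3 - <<'E'
from h import *
p=np.load('wp.npy',allow_pickle=True).item()
f=lambda a,b:(180+a/2-.25,120+b/2-.25)
L,R,T=onz('wrist',f(182,200),.006,p),onz('wrist',f(393,200),.006,p),onz('wrist',f(287,102),.006,p)
print('ring3',(L+R)/2,L,R,T, onz('wrist',f(287,297),.006,p)); print('ring4 dot',onz('wrist',f(286,394),.006,p))
for a,b,z in[(183,333,.087),(369,333,.087),(276,265,.087),(280,435,.086)]: print(onz('wrist',f(a,b),z,p))
print('base disc L R T B',[onz('wrist',f(a,b),.03,p).round(4) for a,b in[(205,250),(348,250),(275,183),(275,333)]])
E
```

```text
ring3 [0.62500318 0.06849336 0.006     ] [0.58867505 0.06491525 0.006     ] [0.66133132 0.07207146 0.006     ] [0.62130811 0.10300466 0.006     ] [0.62874107 0.02959935 0.006     ]
ring4 dot [ 0.63322531 -0.0181773   0.006     ]
[0.60078345 0.06840229 0.087     ]
[0.64247852 0.07265227 0.087     ]
[0.61999133 0.08847486 0.087     ]
[0.62575385 0.03751497 0.086     ]
base disc L R T B [array([0.5998, 0.0593, 0.03  ]), array([0.6443, 0.0638, 0.03  ]), array([0.6195, 0.0841, 0.03  ]), array([0.6245, 0.0299, 0.03  ])]
```

```bash
python3 -m creep '[{"dx":0.12,"dy":0.08,"dz":-0.3,"ax":0.02,"ay":-0.02,"az":0},{"dx":0.12,"dy":0.08,"dz":-0.6,"ax":0.02,"ay":-0.02,"az":0},{"dx":0.12,"dy":0.08,"dz":-0.78,"ax":0.02,"ay":-0.02,"az":0},{"dx":0.12,"dy":0.08,"dz":-0.84,"ax":0.02,"ay":-0.02,"az":0},{"dx":0.12,"dy":0.08,"dz":-0.84,"ax":0.02,"ay":-0.02,"az":0},{"dx":0.12,"dy":0.08,"dz":-0.84,"ax":0.02,"ay":-0.02,"az":0}]'
```

```text
t: 5.9
tool_pos: [0.6257, 0.0712, 0.0483]
tcp_rot: [0.0, 0.672, 0.741, 0.0]
ft_force: [-2.4, 0.3, 2.1]
opening: 0.0419
```

It has touched down, with about 2 N upward and a TCP height of 0.048, as expected. I'll release it and rise, then go above the flask.

```bash
python3 -m creep '[{"dx":0,"dy":0,"dz":0,"ax":0,"ay":0,"az":0},{"dx":0,"dy":0,"dz":0,"ax":0,"ay":0,"az":0},{"dx":0,"dy":0,"dz":0,"ax":0,"ay":0,"az":0},{"dx":0,"dy":0,"dz":0,"ax":0,"ay":0,"az":0},{"dx":0,"dy":0,"dz":0.6,"ax":0,"ay":0,"az":0},{"dx":0,"dy":0,"dz":1.6,"ax":0,"ay":0,"az":0},{"dx":0,"dy":0,"dz":3,"ax":0,"ay":0,"az":0},{"dx":0,"dy":0,"dz":4.5,"ax":0,"ay":0,"az":0},{"dx":-1,"dy":0.8,"dz":5.5,"ax":0,"ay":0,"az":0},{"dx":-2.2,"dy":1.6,"dz":6.2,"ax":0,"ay":0,"az":0},{"dx":-3.4,"dy":2.4,"dz":6.4,"ax":0,"ay":0,"az":0},{"dx":-4.6,"dy":3.4,"dz":6.4,"ax":0,"ay":0,"az":0},{"dx":-5.8,"dy":4.2,"dz":6.4,"ax":0,"ay":0,"az":0},{"dx":-6.8,"dy":5,"dz":6.4,"ax":0,"ay":0,"az":0},{"dx":-7.65,"dy":5.63,"dz":6.4,"ax":0,"ay":0,"az":0},{"dx":-7.65,"dy":5.63,"dz":6.4,"ax":0,"ay":0,"az":0},{"dx":-7.65,"dy":5.63,"dz":6.4,"ax":0,"ay":0,"az":0}]' 0
python3 - <<'E'
from h import *
s=sense();print(s['t'],s['tool_pos'],s['tcp_rot'],s['ft_force'],s['opening'])
p=imaging.camera_params('wrist');np.save('wp.npy',p,allow_pickle=True)
im=imaging.grab_frame('wrist')[:,:,::-1].copy();cv2.imwrite('pics/w6.png',im)
cv2.imwrite('pics/s6.png',imaging.grab_frame('side')[:,:,::-1])
E
```

```text
t: 7.32
tool_pos: [0.4335, 0.213, 0.2085]
tcp_rot: [0.0, 0.671, 0.742, 0.001]
ft_force: [0.5, 0.5, -0.1]
opening: 0.0852
7.3167 [0.43351337 0.21304472 0.2085034 ] [6.34194484e-05 6.70663044e-01 7.41761631e-01 8.72166513e-04] [ 0.52293542  0.46975009 -0.14911135] 0.08522788344586052
```

View pics/w6.png

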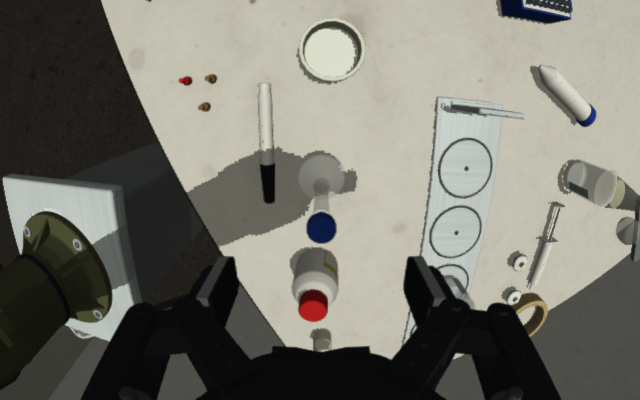

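View pics/s6.png

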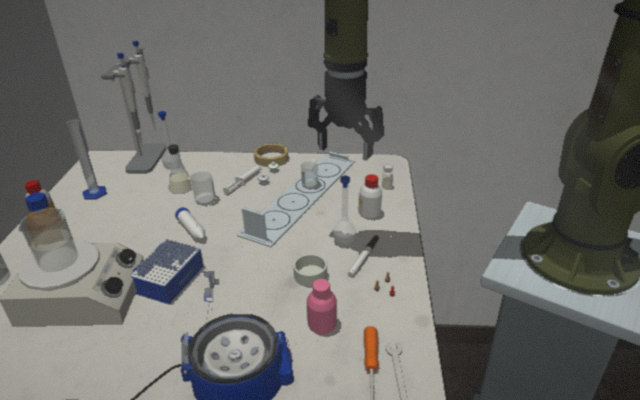

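The beaker stands on ring 3, at about (311,178) in the side view. The flask stopper is at (321,228) in the wrist view. Now I'll measure.

```bash
python3 - <<'E'
from h import *
p=np.load('wp.npy',allow_pickle=True).item()
print('stopper',onz('wrist',(321.5,228),.157,p),'body',onz('wrist',(321,175),.015,p))
print('dot1',onz('wrist',(466,168.5),.006,p),'dot2',onz('wrist',(456.5,232.5),.006,p))
print('cap',onz('wrist',(313.5,306),.1,p),'dish',onz('wrist',(331.5,50),.032,p))
h=cv2.cvtColor(cv2.imread('pics/w6.png'),cv2.COLOR_BGR2HSV)
m=((h[...,0]>100)&(h[...,0]<130)&(h[...,1]>130)).astype(np.uint8);ys,xs=np.nonzero(m[205:250,300:345]);print(xs.mean()+300,ys.mean()+205)
E
```

```text
stopper [0.43537416 0.21154361 0.157     ] body [0.43577211 0.20939433 0.015     ]
dot1 [0.60857969 0.23463689 0.006     ] dot2 [0.61735952 0.15043158 0.006     ]
cap [0.43927452 0.09939884 0.1       ] dish [0.43253418 0.34151774 0.032     ]
320.95652173913044 227.54658385093168
```

```bash
python3 -m creep '[{"dx":0.08,"dy":-0.08,"dz":-1,"ax":0,"ay":0,"az":0},{"dx":0.08,"dy":-0.08,"dz":-2,"ax":0,"ay":0,"az":0},{"dx":0.08,"dy":-0.08,"dz":-3,"ax":0,"ay":0,"az":0},{"dx":0.08,"dy":-0.08,"dz":-3.7,"ax":0,"ay":0,"az":0},{"dx":0.08,"dy":-0.08,"dz":-4.06,"ax":0,"ay":0,"az":0},{"dx":0.08,"dy":-0.08,"dz":-4.06,"ax":0,"ay":0,"az":0},{"dx":0.08,"dy":-0.08,"dz":-4.06,"ax":0,"ay":0,"az":0}]' 0
python3 -m creep '[{"dx":0,"dy":0,"dz":0,"ax":0,"ay":0,"az":0},{"dx":0,"dy":0,"dz":0,"ax":0,"ay":0,"az":0},{"dx":0,"dy":0,"dz":0,"ax":0,"ay":0,"az":0},{"dx":0,"dy":0,"dz":0,"ax":0,"ay":0,"az":0},{"dx":0,"dy":0,"dz":0,"ax":0,"ay":0,"az":0},{"dx":0,"dy":0,"dz":0,"ax":0,"ay":0,"az":0},{"dx":0,"dy":0,"dz":0,"ax":0,"ay":0,"az":0},{"dx":0,"dy":0,"dz":0,"ax":0,"ay":0,"az":0},{"dx":0,"dy":0,"dz":0,"ax":0,"ay":0,"az":0},{"dx":0,"dy":0,"dz":0,"ax":0,"ay":0,"az":0},{"dx":0,"dy":0,"dz":0,"ax":0,"ay":0,"az":0},{"dx":0,"dy":0,"dz":0,"ax":0,"ay":0,"az":0}]' 255 30
python3 - <<'E'
from h import *
s=sense();print(s['t'],s['tool_pos'],s['tcp_rot'],s['ft_force'],s['opening'])
crop(imaging.grab_frame('side')[:,:,::-1],'pics/s7.png',260,90,430,290,3)
crop(imaging.grab_frame('wrist')[:,:,::-1],'pics/w7.png',180,120,460,400,2)
E
```

```text
t: 8.0
tool_pos: [0.4379, 0.2086, 0.1071]
tcp_rot: [0.001, 0.673, 0.74, 0.001]
ft_force: [-0.7, 0.8, 0.6]
opening: 0.0857
t: 9.0
tool_pos: [0.4379, 0.2086, 0.1071]
tcp_rot: [0.001, 0.673, 0.74, 0.0]
ft_force: [-0.5, -0.1, 0.7]
opening: 0.0131
9.0 [0.43786429 0.20863337 0.10712233] [5.43595145e-04 6.72858745e-01 7.39770643e-01 4.58161980e-04] [-0.51292928 -0.11034757  0.65653774] 0.013072843331163831
```

View pics/s7.png

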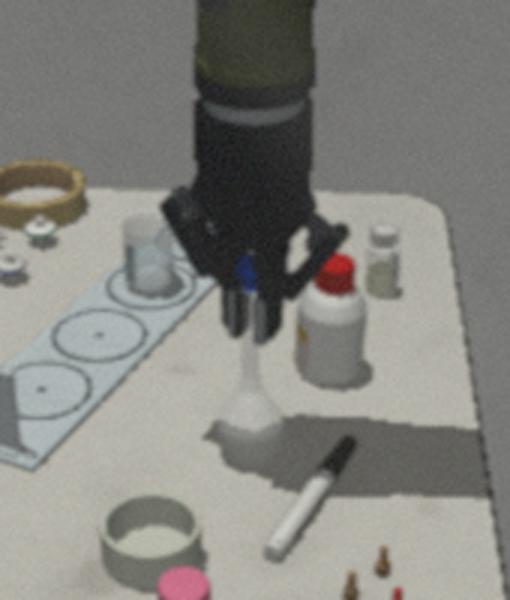

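View pics/w7.png

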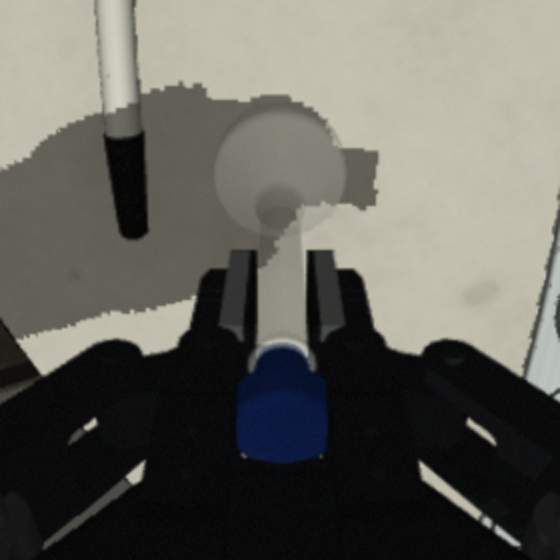

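The flask's neck is gripped at 13 mm and it stands upright. I'll lift it and carry it to ring 1.

```bash
python3 -m creep '[{"dx":0,"dy":0,"dz":0.3,"ax":0,"ay":0,"az":0},{"dx":0,"dy":0,"dz":0.7,"ax":0,"ay":0,"az":0},{"dx":0,"dy":0,"dz":1.3,"ax":0,"ay":0,"az":0},{"dx":0.4,"dy":0,"dz":1.9,"ax":0,"ay":0,"az":0},{"dx":1,"dy":0.1,"dz":2,"ax":0,"ay":0,"az":0},{"dx":2,"dy":0.3,"dz":2,"ax":0,"ay":0,"az":0},{"dx":3,"dy":0.4,"dz":2,"ax":0,"ay":0,"az":0},{"dx":4,"dy":0.6,"dz":2,"ax":0,"ay":0,"az":0},{"dx":5,"dy":0.8,"dz":2,"ax":0,"ay":0,"az":0},{"dx":6,"dy":0.96,"dz":1.8,"ax":0,"ay":0,"az":0},{"dx":6.6,"dy":0.96,"dz":1.5,"ax":0,"ay":0,"az":0},{"dx":6.84,"dy":0.96,"dz":1.2,"ax":0,"ay":0,"az":0},{"dx":6.84,"dy":0.96,"dz":0.9,"ax":0,"ay":0,"az":0},{"dx":6.84,"dy":0.96,"dz":0.8,"ax":0,"ay":0,"az":0},{"dx":6.84,"dy":0.96,"dz":0.8,"ax":0,"ay":0,"az":0}]'
python3 - <<'E'
from h import *
s=sense();print(s['t'],s['tool_pos'],s['tcp_rot'],s['ft_force'],s['opening'])
p=imaging.camera_params('wrist');np.save('wp.npy',p,allow_pickle=True)
im=imaging.grab_frame('wrist')[:,:,::-1].copy()
crop(im,'pics/w8.png',180,80,460,380,2)
cv2.imwrite('pics/s8raw.png',imaging.grab_frame('side')[:,:,::-1])
crop('pics/s8raw.png','pics/s8.png',210,90,380,270,3)
E
```

```text
t: 10.35
tool_pos: [0.6071, 0.2326, 0.1261]
tcp_rot: [-0.0, 0.673, 0.74, -0.001]
ft_force: [-0.3, -0.2, 0.0]
opening: 0.0128
10.35 [0.60713313 0.23258987 0.12613189] [-2.71908011e-04  6.72707581e-01  7.39908103e-01 -6.60307808e-04] [-0.2757625  -0.15379063  0.04700477] 0.012754270618047427
```

View pics/s8.png

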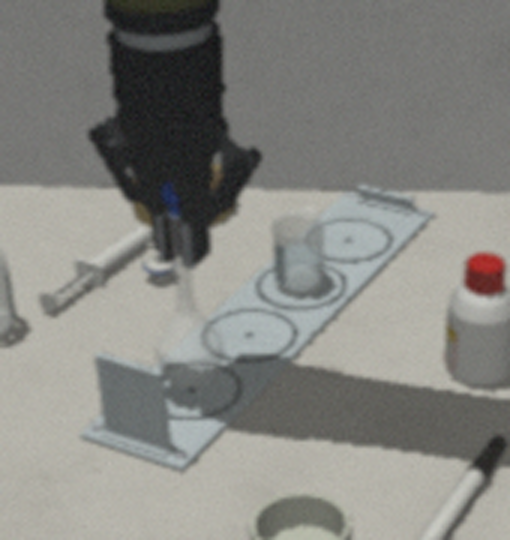

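View pics/w8.png

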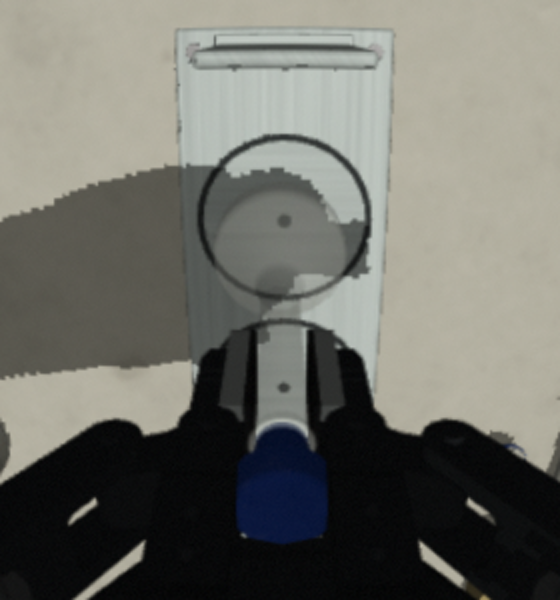

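```bash
python3 - <<'E'
from h import *
p=np.load('wp.npy',allow_pickle=True).item()
f=lambda a,b:(180+a/2-.25,80+b/2-.25)
print('dot1',onz('wrist',f(284.5,221),.006,p),'dot2',onz('wrist',f(284,387.5),.006,p))
for z in(.03,.038,.045): print(z,onz('wrist',f(279.5,252),z,p), np.linalg.norm(onz('wrist',f(213,250),z,p)-onz('wrist',f(346,250),z,p)))
E
```

```text
dot1 [0.60911929 0.23481715 0.006     ] dot2 [0.61710997 0.15066264 0.006     ]
0.03 [0.60755358 0.22951159 0.03      ] 0.05275809603747647
0.038 [0.60729636 0.23253482 0.038     ] 0.050916208059994715
0.045 [0.60707129 0.23518014 0.045     ] 0.04930455607969815
```

```bash
python3 -m creep '[{"dx":0.08,"dy":0.02,"dz":-0.2,"ax":0.01,"ay":-0.01,"az":0},{"dx":0.08,"dy":0.02,"dz":-0.35,"ax":0.01,"ay":-0.01,"az":0},{"dx":0.08,"dy":0.02,"dz":-0.48,"ax":0.01,"ay":-0.01,"az":0},{"dx":0.08,"dy":0.02,"dz":-0.56,"ax":0.01,"ay":-0.01,"az":0},{"dx":0.08,"dy":0.02,"dz":-0.56,"ax":0.01,"ay":-0.01,"az":0},{"dx":0.08,"dy":0.02,"dz":-0.56,"ax":0.01,"ay":-0.01,"az":0}]'
python3 - <<'E'
from h import *
s=sense();print(s['t'],s['tool_pos'],s['tcp_rot'],s['ft_force'],s['opening'])
p=imaging.camera_params('wrist');np.save('wp.npy',p,allow_pickle=True)
im=imaging.grab_frame('wrist')[:,:,::-1].copy()
crop(im,'pics/w9.png',180,80,460,380,2)
E
```

```text
t: 10.95
tool_pos: [0.61, 0.2334, 0.1134]
tcp_rot: [0.0, 0.673, 0.74, 0.001]
ft_force: [-0.1, -0.1, -1.2]
opening: 0.0127
10.95 [0.60999785 0.23339144 0.11342133] [2.89974836e-04 6.72654577e-01 7.39955565e-01 1.22405613e-03] [-0.11274034 -0.07224642 -1.15951284] 0.01272723526252273
```

View pics/w9.png

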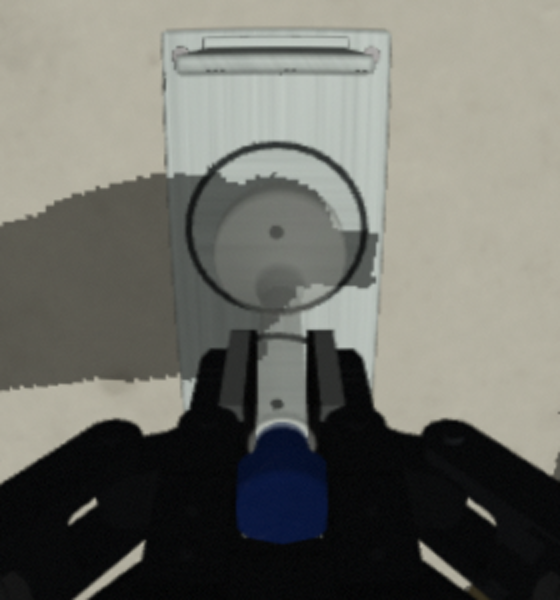

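```bash
python3 - <<'E'
from h import *
p=np.load('wp.npy',allow_pickle=True).item()
f=lambda a,b:(180+a/2-.25,80+b/2-.25)
d=onz('wrist',f(277,232),.006,p);print('dot1',d)
for z in(.02,.028): print((proj('wrist',[d[0],d[1],z],p)-[180,80])*2+.5)
E
python3 -m creep '[{"dx":-0.04,"dy":0,"dz":-0.04,"ax":-0.01,"ay":0.01,"az":0},{"dx":-0.04,"dy":0,"dz":-0.08,"ax":-0.01,"ay":0.01,"az":0},{"dx":-0.04,"dy":0,"dz":-0.08,"ax":-0.01,"ay":0.01,"az":0}]'
```

```text
dot1 [0.60926469 0.23495212 0.006     ]
[276.85817595 243.60984996]
[276.77047565 250.8324635 ]
t: 11.25
tool_pos: [0.6098, 0.2335, 0.1131]
tcp_rot: [0.001, 0.673, 0.74, 0.001]
ft_force: [-1.9, -0.7, 7.3]
opening: 0.0129
```

It has touched down with 7 N, so I'll release, rise and go above the bottle.

```bash
python3 -m creep '[{"dx":0,"dy":0,"dz":0,"ax":0,"ay":0,"az":0},{"dx":0,"dy":0,"dz":0,"ax":0,"ay":0,"az":0},{"dx":0,"dy":0,"dz":0,"ax":0,"ay":0,"az":0},{"dx":0,"dy":0,"dz":0,"ax":0,"ay":0,"az":0},{"dx":0,"dy":0,"dz":0,"ax":0,"ay":0,"az":0},{"dx":0,"dy":0,"dz":0.6,"ax":0,"ay":0,"az":0},{"dx":0,"dy":0,"dz":1.4,"ax":0,"ay":0,"az":0},{"dx":0,"dy":0,"dz":2.6,"ax":0,"ay":0,"az":0},{"dx":0,"dy":0,"dz":3.6,"ax":0,"ay":0,"az":0},{"dx":-0.4,"dy":-0.2,"dz":4,"ax":0,"ay":0,"az":0},{"dx":-1.4,"dy":-1.1,"dz":4,"ax":0,"ay":0,"az":0},{"dx":-2.6,"dy":-2.1,"dz":4,"ax":0,"ay":0,"az":0},{"dx":-3.8,"dy":-3.1,"dz":4,"ax":0,"ay":0,"az":0},{"dx":-5,"dy":-4.1,"dz":3.5,"ax":0,"ay":0,"az":0},{"dx":-6.1,"dy":-5,"dz":3,"ax":0,"ay":0,"az":0},{"dx":-6.85,"dy":-5.7,"dz":2.6,"ax":0,"ay":0,"az":0},{"dx":-6.85,"dy":-5.7,"dz":2.6,"ax":0,"ay":0,"az":0},{"dx":-6.85,"dy":-5.7,"dz":2.6,"ax":0,"ay":0,"az":0}]' 0
python3 - <<'E'
from h import *
s=sense();print(s['t'],s['tool_pos'],s['tcp_rot'],s['ft_force'],s['opening'])
p=imaging.camera_params('wrist');np.save('wp.npy',p,allow_pickle=True)
cv2.imwrite('pics/w10.png',imaging.grab_frame('wrist')[:,:,::-1])
cv2.imwrite('pics/s10raw.png',imaging.grab_frame('side')[:,:,::-1]);crop('pics/s10raw.png','pics/s10.png',220,90,430,270,3)
E
```

```text
t: 12.75
tool_pos: [0.4377, 0.0903, 0.1779]
tcp_rot: [0.0, 0.673, 0.739, 0.002]
ft_force: [0.6, 0.7, 0.4]
opening: 0.0853
12.75 [0.43769261 0.09028955 0.17792811] [2.26536481e-04 6.73247295e-01 7.39415381e-01 1.70950000e-03] [0.63011301 0.689383   0.40990749] 0.08534053780284818
```

View pics/s10.png

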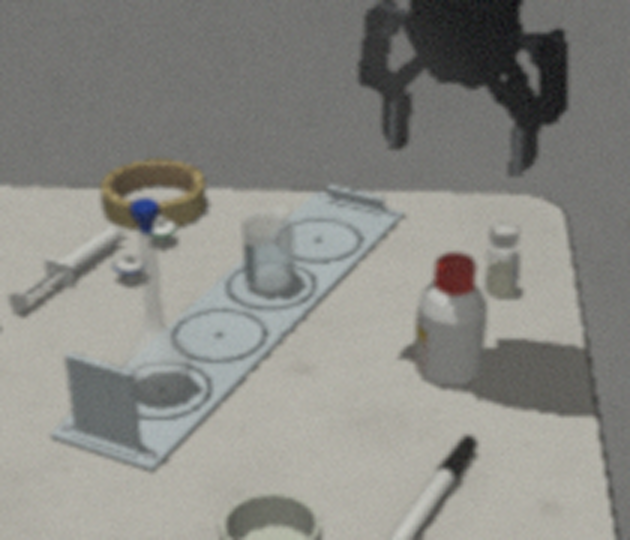

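View pics/w10.png

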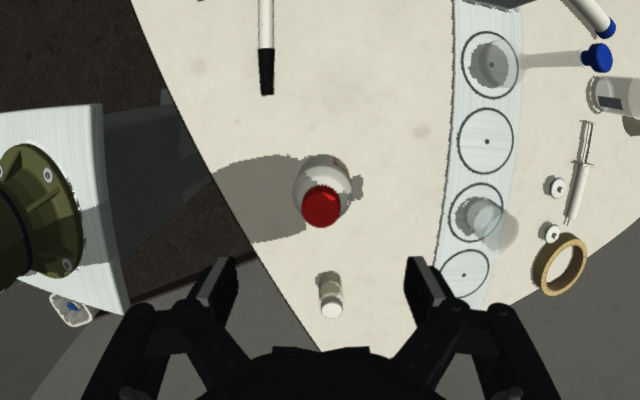

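The flask stands on ring 1 and the beaker on ring 3. Next I'll measure the bottle's position and lean.

```bash
python3 - <<'E'
from h import *
p=np.load('wp.npy',allow_pickle=True).item()
im=cv2.imread('pics/w10.png');h=cv2.cvtColor(im,cv2.COLOR_BGR2HSV)
m=((h[...,0]<8)|(h[...,0]>172))&(h[...,1]>130);ys,xs=np.nonzero(m[170:240,290:360]);u=(xs.min()+xs.max())/2+290;print('cap px',u,ys.min()+170,ys.max()+170,xs.min()+290,xs.max()+290)
for r in(205,209): print('cap',onz('wrist',(321,r),.1,p))
print('body L,R',onz('wrist',(294,190),.05,p),onz('wrist',(353,188),.05,p),'far edge y',onz('wrist',(324,154),.05,p))
print('vial cap',onz('wrist',(332,308),.06,p))
crop(im,'pics/w10z.png',280,140,370,250,5)
E
```

```text
cap px 320.5 186 226 302 339
cap [0.43884811 0.09503116 0.1       ]
cap [0.43914349 0.09192253 0.1       ]
body L,R [0.41568439 0.08834998 0.05      ] [0.46760229 0.09507297 0.05      ] far edge y [0.43902435 0.12304699 0.05      ]
vial cap [ 0.46250661 -0.03185043  0.06      ]
```

View pics/w10z.png

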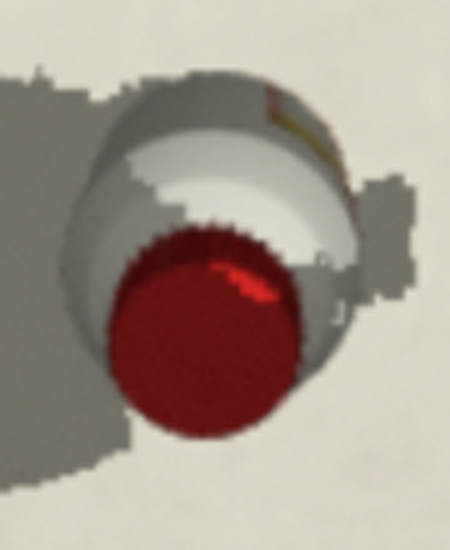

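```bash
python3 -m creep '[{"dx":0.11,"dy":0.05,"dz":-1,"ax":-0.02,"ay":0.02,"az":0},{"dx":0.11,"dy":0.05,"dz":-2,"ax":-0.02,"ay":0.02,"az":0},{"dx":0.11,"dy":0.05,"dz":-3,"ax":-0.02,"ay":0.02,"az":0},{"dx":0.11,"dy":0.05,"dz":-4,"ax":-0.02,"ay":0.02,"az":0},{"dx":0.11,"dy":0.05,"dz":-4.6,"ax":-0.02,"ay":0.02,"az":0},{"dx":0.11,"dy":0.05,"dz":-5,"ax":-0.02,"ay":0.02,"az":0},{"dx":0.11,"dy":0.05,"dz":-5.3,"ax":-0.02,"ay":0.02,"az":0},{"dx":0.11,"dy":0.05,"dz":-5.3,"ax":-0.02,"ay":0.02,"az":0},{"dx":0.11,"dy":0.05,"dz":-5.3,"ax":-0.02,"ay":0.02,"az":0}]' 0
python3 - <<'E'
from h import *
s=sense();print(s['t'],s['tool_pos'],s['tcp_rot'],s['ft_force'],s['opening'])
crop(imaging.grab_frame('wrist')[:,:,::-1],'pics/w11.png',180,100,460,400,2)
crop(imaging.grab_frame('side')[:,:,::-1],'pics/s11.png',300,90,430,270,3.3)
E
```

```text
t: 13.6
tool_pos: [0.4431, 0.0934, 0.0468]
tcp_rot: [0.001, 0.672, 0.74, 0.001]
ft_force: [-0.5, 0.6, 0.9]
opening: 0.0854
13.6 [0.44313698 0.09341225 0.04682775] [0.00131679 0.67239761 0.74018816 0.00110071] [-0.52857164  0.57914488  0.89571817] 0.0853646809137876
```

View pics/w11.png

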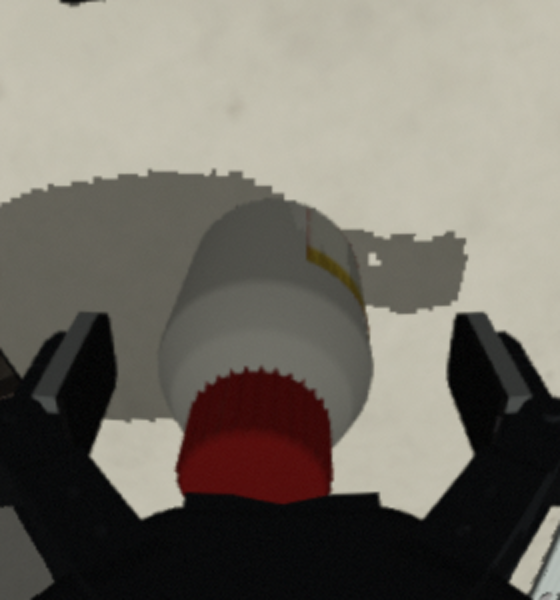

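View pics/s11.png

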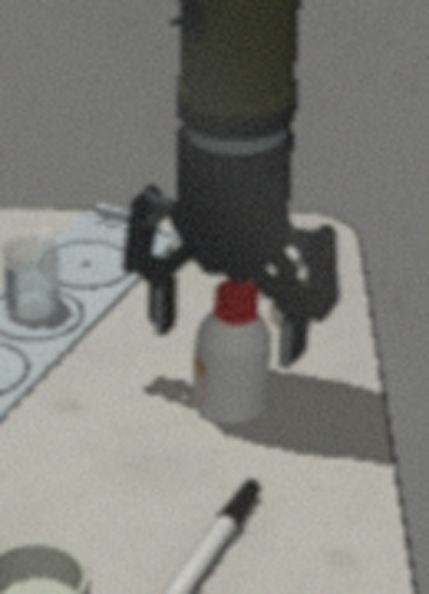

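The bottle sits about 4 mm to −x of the pads' midpoint (266 against 283 px). I'll shift, lower, close, then check.

```bash
python3 -m creep '[{"dx":-0.15,"dy":-0.06,"dz":-0.1,"ax":-0.01,"ay":-0.02,"az":0},{"dx":-0.15,"dy":-0.06,"dz":-0.2,"ax":-0.01,"ay":-0.02,"az":0},{"dx":-0.15,"dy":-0.06,"dz":-0.31,"ax":-0.01,"ay":-0.02,"az":0},{"dx":-0.15,"dy":-0.06,"dz":-0.31,"ax":-0.01,"ay":-0.02,"az":0},{"dx":-0.15,"dy":-0.06,"dz":-0.31,"ax":-0.01,"ay":-0.02,"az":0}]'
python3 -m creep '[{"dx":0,"dy":0,"dz":0,"ax":0,"ay":0,"az":0},{"dx":0,"dy":0,"dz":0,"ax":0,"ay":0,"az":0},{"dx":0,"dy":0,"dz":0,"ax":0,"ay":0,"az":0},{"dx":0,"dy":0,"dz":0,"ax":0,"ay":0,"az":0},{"dx":0,"dy":0,"dz":0,"ax":0,"ay":0,"az":0},{"dx":0,"dy":0,"dz":0,"ax":0,"ay":0,"az":0},{"dx":0,"dy":0,"dz":0,"ax":0,"ay":0,"az":0},{"dx":0,"dy":0,"dz":0,"ax":0,"ay":0,"az":0}]' 255 40
python3 - <<'E'
from h import *
s=sense();print(s['t'],s['tool_pos'],s['tcp_rot'],s['ft_force'],s['opening'])
crop(imaging.grab_frame('wrist')[:,:,::-1],'pics/w12.png',180,100,460,400,2)
crop(imaging.grab_frame('side')[:,:,::-1],'pics/s12.png',300,90,430,270,3.3)
E
```

```text
t: 14.12
tool_pos: [0.4396, 0.0919, 0.0396]
tcp_rot: [0.003, 0.673, 0.74, 0.002]
ft_force: [-0.3, 0.5, 0.1]
opening: 0.0856
t: 14.78
tool_pos: [0.4398, 0.092, 0.0401]
tcp_rot: [0.003, 0.673, 0.74, 0.002]
ft_force: [-1.2, -0.5, 5.1]
opening: 0.0501
14.7833 [0.43977468 0.09196654 0.04006448] [0.00256827 0.67252986 0.7400621  0.00225398] [-1.17408418 -0.49606528  5.07385603] 0.05011945756303802
```

View pics/w12.png

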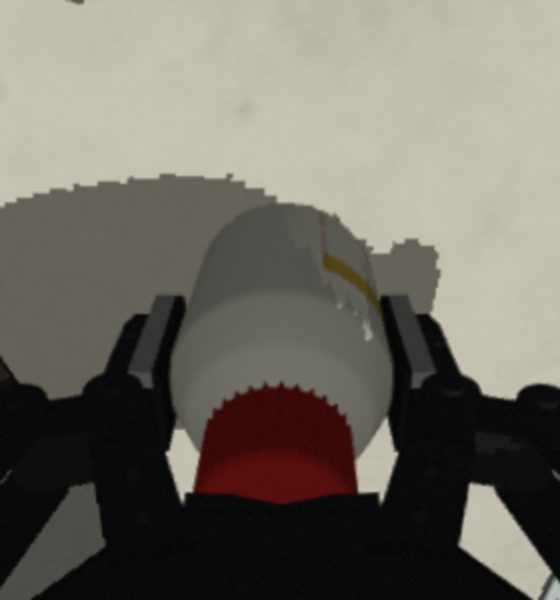

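View pics/s12.png

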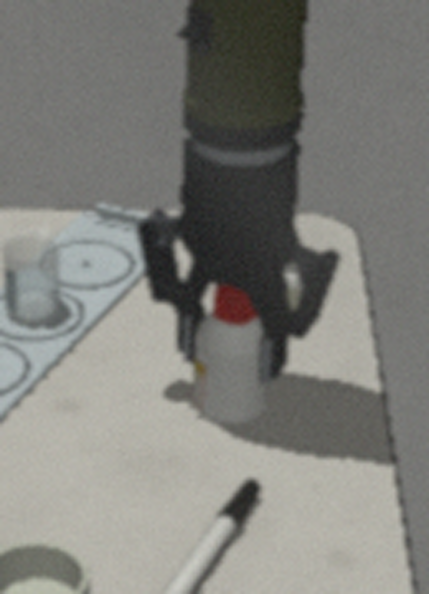

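```bash
python3 -m creep '[{"dx":0,"dy":0,"dz":0.2,"ax":0,"ay":0,"az":0},{"dx":0,"dy":0,"dz":0.5,"ax":0,"ay":0,"az":0},{"dx":0,"dy":0,"dz":0.9,"ax":0,"ay":0,"az":0},{"dx":0,"dy":0,"dz":1.4,"ax":0,"ay":0,"az":0},{"dx":0,"dy":0,"dz":1.6,"ax":0,"ay":0,"az":0},{"dx":0,"dy":0,"dz":1.6,"ax":0,"ay":0,"az":0}]'
python3 - <<'E'
from h import *
s=sense();print(s['t'],s['tool_pos'],s['tcp_rot'],s['ft_force'],s['opening'])
crop(imaging.grab_frame('wrist')[:,:,::-1],'pics/w13.png',180,100,460,400,2)
crop(imaging.grab_frame('side')[:,:,::-1],'pics/s13.png',300,90,430,270,3.3)
E
```

```text
t: 15.38
tool_pos: [0.441, 0.0924, 0.0818]
tcp_rot: [0.003, 0.672, 0.74, 0.004]
ft_force: [-0.0, 0.8, -1.8]
opening: 0.0504
15.3833 [0.44103643 0.09241674 0.08179981] [0.00324826 0.67247879 0.74009907 0.00388515] [-0.0134623   0.77545716 -1.75187573] 0.0503688256117419
```

View pics/w13.png

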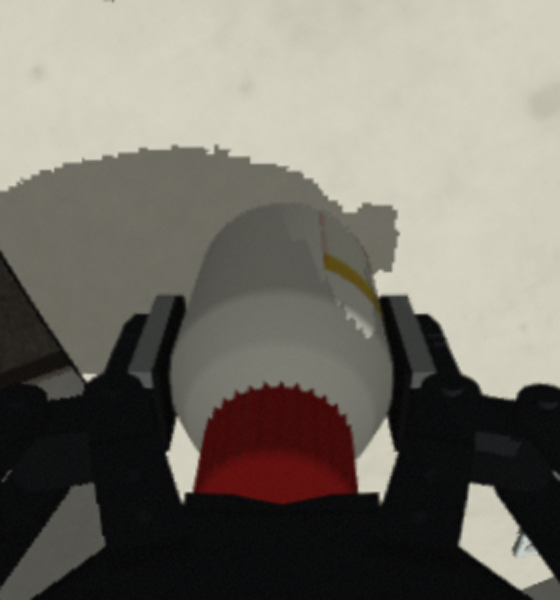

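View pics/s13.png

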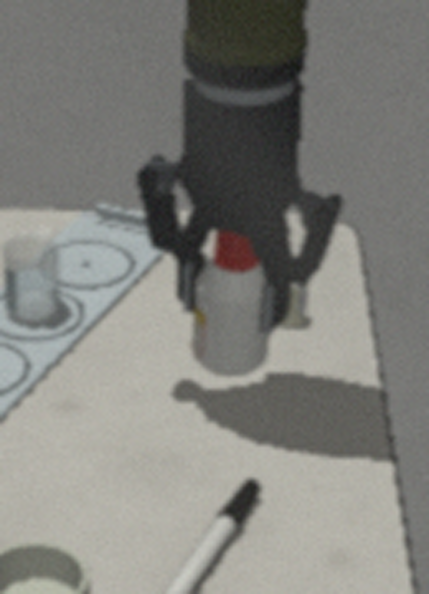

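The bottle is held upright, and the vial still stands behind it. I'll carry it to ring 2.

```bash
python3 -m creep '[{"dx":0.3,"dy":0.4,"dz":0.3,"ax":0,"ay":0,"az":0},{"dx":0.9,"dy":1.1,"dz":0.6,"ax":0,"ay":0.05,"az":0},{"dx":1.8,"dy":1.7,"dz":0.6,"ax":0,"ay":0.1,"az":0},{"dx":2.9,"dy":2.1,"dz":0.6,"ax":0,"ay":0.1,"az":0},{"dx":4,"dy":2.32,"dz":0.6,"ax":0,"ay":0.1,"az":0},{"dx":5.1,"dy":2.32,"dz":0.6,"ax":0,"ay":0.1,"az":0},{"dx":6.1,"dy":2.32,"dz":0.6,"ax":0,"ay":0.1,"az":0},{"dx":6.8,"dy":2.32,"dz":0.4,"ax":0,"ay":0.1,"az":0},{"dx":7.04,"dy":2.32,"dz":0.1,"ax":0,"ay":0.1,"az":0},{"dx":7.04,"dy":2.32,"dz":0,"ax":0,"ay":0.1,"az":0},{"dx":7.04,"dy":2.32,"dz":0,"ax":0,"ay":0.1,"az":0}]'
python3 - <<'E'
from h import *
s=sense();print(s['t'],s['tool_pos'],s['tcp_rot'],s['ft_force'],s['opening'])
p=imaging.camera_params('wrist');np.save('wp.npy',p,allow_pickle=True)
crop(imaging.grab_frame('wrist')[:,:,::-1],'pics/w14.png',180,100,460,400,2)
crop(imaging.grab_frame('side')[:,:,::-1],'pics/s14.png',210,90,400,270,3.3)
E
```

```text
t: 16.4
tool_pos: [0.6136, 0.1496, 0.0779]
tcp_rot: [-0.003, 0.673, 0.74, -0.003]
ft_force: [-0.4, -0.1, -2.6]
opening: 0.0496
16.4 [0.61361043 0.14963758 0.07787168] [-0.00254189  0.67253865  0.74005105 -0.00312273] [-0.41119918 -0.08464174 -2.56274733] 0.04963089974021354
```

View pics/w14.png

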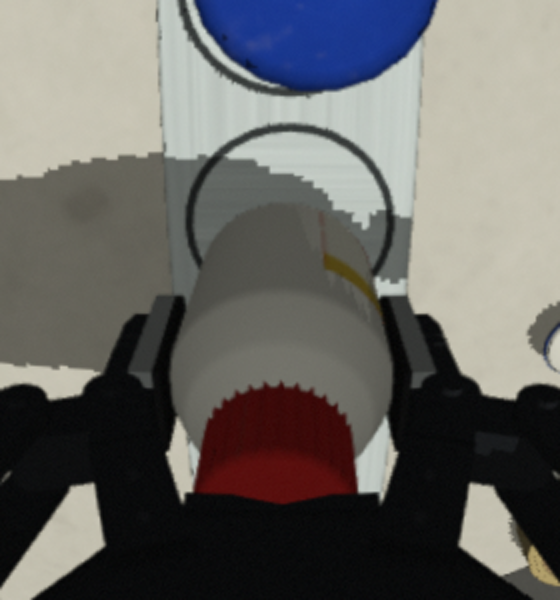

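View pics/s14.png

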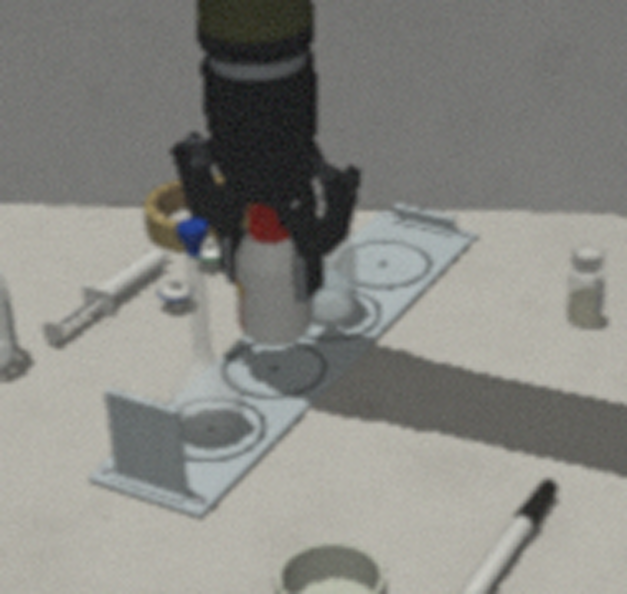

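```bash
python3 - <<'E'
from h import *
p=np.load('wp.npy',allow_pickle=True).item()
f=lambda a,b:(180+a/2-.25,100+b/2-.25)
L,R,T=[onz('wrist',f(*a),.006,p) for a in[(187,215),(393,215),(290,125)]]
print('ring2',(L+R)/2,T,R-L)
print('base far edge',onz('wrist',f(283,203),.038,p))
# widest visible body at shoulder ~z TCP+.015 
print('shoulder LR',onz('wrist',f(171,365),.090,p),onz('wrist',f(393,365),.090,p))
E
```

```text
ring2 [0.61661852 0.1548767  0.006     ] [0.61331541 0.18735969 0.006     ] [7.33187206e-02 7.24928611e-03 2.77555756e-17]
base far edge [0.61270828 0.17076799 0.038     ]
shoulder LR [0.5885804 0.1459976 0.09     ] [0.64112931 0.15132495 0.09      ]
```

```bash
python3 -m creep '[{"dx":0.13,"dy":0.11,"dz":-0.4,"ax":0.01,"ay":-0.07,"az":0},{"dx":0.13,"dy":0.11,"dz":-0.8,"ax":0.01,"ay":-0.07,"az":0},{"dx":0.13,"dy":0.11,"dz":-1.0,"ax":0.01,"ay":-0.07,"az":0},{"dx":0.13,"dy":0.11,"dz":-1.0,"ax":0.01,"ay":-0.07,"az":0},{"dx":0.13,"dy":0.11,"dz":-1.0,"ax":0.01,"ay":-0.07,"az":0}]'
python3 - <<'E'
from h import *
s=sense();print(s['t'],s['tool_pos'],s['tcp_rot'],s['ft_force'],s['opening'])
p=imaging.camera_params('wrist');np.save('wp.npy',p,allow_pickle=True)
crop(imaging.grab_frame('wrist')[:,:,::-1],'pics/w15.png',180,100,460,400,2)
crop(imaging.grab_frame('side')[:,:,::-1],'pics/s15.png',210,90,400,270,3.3)
E
```

```text
t: 16.92
tool_pos: [0.6167, 0.1528, 0.0538]
tcp_rot: [-0.0, 0.672, 0.74, 0.0]
ft_force: [-0.1, 0.1, -1.9]
opening: 0.0499
16.9167 [0.61668801 0.15280477 0.05376174] [-7.48860578e-05  6.72315181e-01  7.40264916e-01  3.82151776e-04] [-0.05916646  0.10934503 -1.85951639] 0.04994224175006225
```

View pics/w15.png

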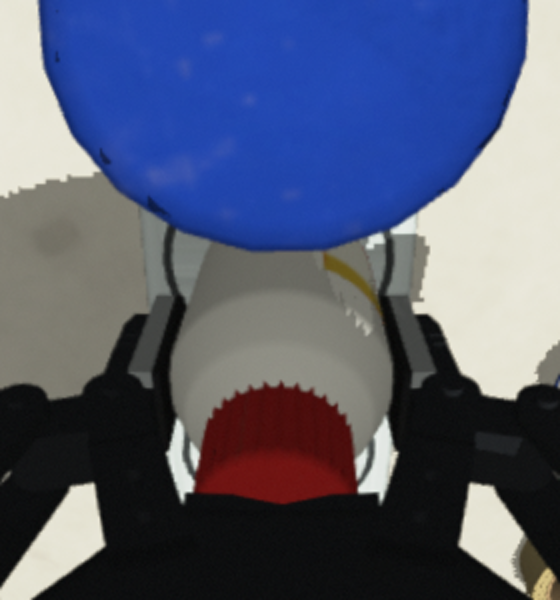

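View pics/s15.png

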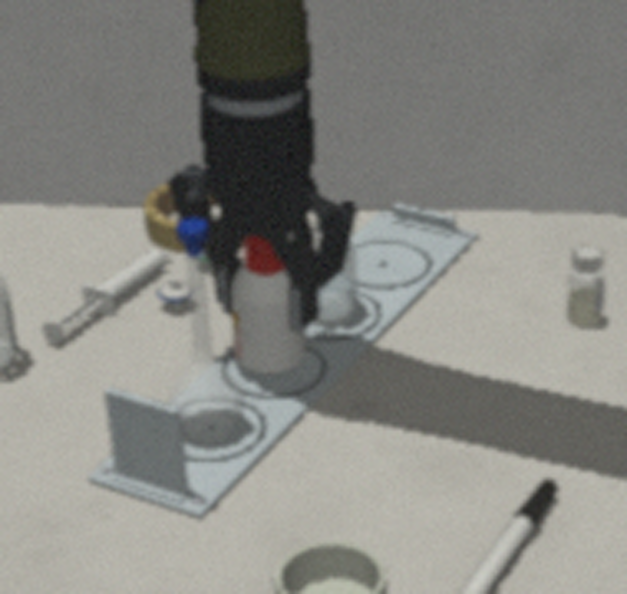

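The stopper is about 20 mm below the wrist camera, and 13 mm will remain at the end. The ring's edges (167 and 390 px) are even about the bottle. I'll lower it gently.

```bash
python3 -m creep '[{"dx":0,"dy":0,"dz":-0.1,"ax":0,"ay":0,"az":0},{"dx":0,"dy":0,"dz":-0.2,"ax":0,"ay":0,"az":0},{"dx":0,"dy":0,"dz":-0.28,"ax":0,"ay":0,"az":0},{"dx":0,"dy":0,"dz":-0.33,"ax":0,"ay":0,"az":0},{"dx":0,"dy":0,"dz":-0.33,"ax":0,"ay":0,"az":0}]'
```

```text
t: 17.43
tool_pos: [0.6176, 0.1528, 0.0464]
tcp_rot: [0.0, 0.672, 0.74, 0.001]
ft_force: [-0.1, 0.4, -1.4]
opening: 0.05
```

```bash
python3 -m creep '[{"dx":-0.02,"dy":0,"dz":-0.04,"ax":0,"ay":0,"az":0},{"dx":-0.02,"dy":0,"dz":-0.06,"ax":0,"ay":0,"az":0},{"dx":-0.02,"dy":0,"dz":-0.06,"ax":0,"ay":0,"az":0}]'
```

```text
t: 17.68
tool_pos: [0.6176, 0.1528, 0.0462]
tcp_rot: [0.001, 0.672, 0.74, 0.002]
ft_force: [-2.2, -0.4, 4.9]
opening: 0.0498
```

It has touched down at 4.9 N. I'll release, rise straight up, and go above the dish.

```bash
python3 -m creep '[{"dx":0,"dy":0,"dz":0,"ax":0,"ay":0,"az":0},{"dx":0,"dy":0,"dz":0,"ax":0,"ay":0,"az":0},{"dx":0,"dy":0,"dz":0,"ax":0,"ay":0,"az":0},{"dx":0,"dy":0,"dz":0,"ax":0,"ay":0,"az":0},{"dx":0,"dy":0,"dz":0,"ax":0,"ay":0,"az":0},{"dx":0,"dy":0,"dz":0.6,"ax":0,"ay":0,"az":0},{"dx":0,"dy":0,"dz":1.6,"ax":0,"ay":0,"az":0},{"dx":0,"dy":0,"dz":3,"ax":0,"ay":0,"az":0},{"dx":0,"dy":0,"dz":4.5,"ax":0,"ay":0,"az":0},{"dx":0,"dy":0,"dz":6,"ax":0,"ay":0,"az":0},{"dx":-0.4,"dy":0,"dz":6.6,"ax":0,"ay":0,"az":0},{"dx":-1.6,"dy":0.6,"dz":6.6,"ax":0,"ay":0,"az":0},{"dx":-2.8,"dy":1.6,"dz":6.6,"ax":0,"ay":0,"az":0},{"dx":-4,"dy":2.8,"dz":6.6,"ax":0,"ay":0,"az":0},{"dx":-5,"dy":4,"dz":6.6,"ax":0,"ay":0,"az":0},{"dx":-6,"dy":5.2,"dz":6,"ax":0,"ay":0,"az":0},{"dx":-6.9,"dy":6.3,"dz":5.2,"ax":0,"ay":0,"az":0},{"dx":-7.42,"dy":7.3,"dz":4.4,"ax":0,"ay":0,"az":0},{"dx":-7.42,"dy":7.6,"dz":4,"ax":0,"ay":0,"az":0},{"dx":-7.42,"dy":7.6,"dz":4,"ax":0,"ay":0,"az":0}]' 0
python3 - <<'E'
from h import *
s=sense();print(s['t'],s['tool_pos'],s['tcp_rot'],s['ft_force'],s['opening'])
p=imaging.camera_params('wrist');np.save('wp.npy',p,allow_pickle=True)
cv2.imwrite('pics/w16.png',imaging.grab_frame('wrist')[:,:,::-1])
cv2.imwrite('pics/s16raw.png',imaging.grab_frame('side')[:,:,::-1]);crop('pics/s16raw.png','pics/s16.png',220,120,430,300,3)
E
```

```text
t: 19.35
tool_pos: [0.4292, 0.3445, 0.1435]
tcp_rot: [0.0, 0.67, 0.742, -0.001]
ft_force: [0.9, -0.7, 0.2]
opening: 0.0853
19.35 [0.42915349 0.34446056 0.14349098] [ 1.38991253e-04  6.70445463e-01  7.41958629e-01 -5.03557912e-04] [ 0.86698322 -0.74487744  0.23517977] 0.0853022657855598
```

View pics/s16.png

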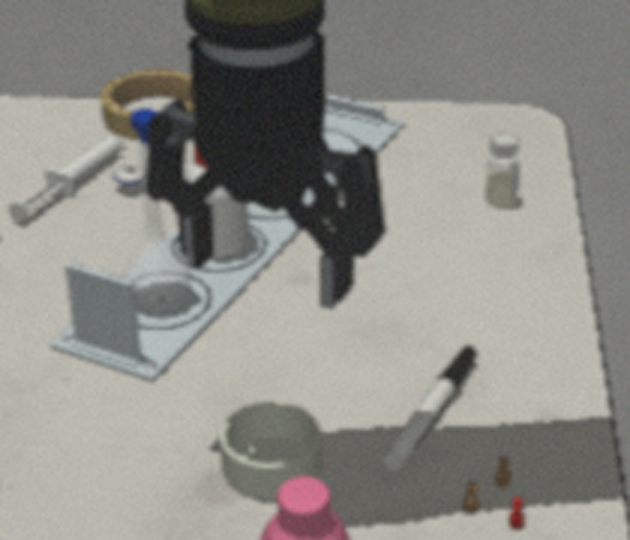

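View pics/w16.png

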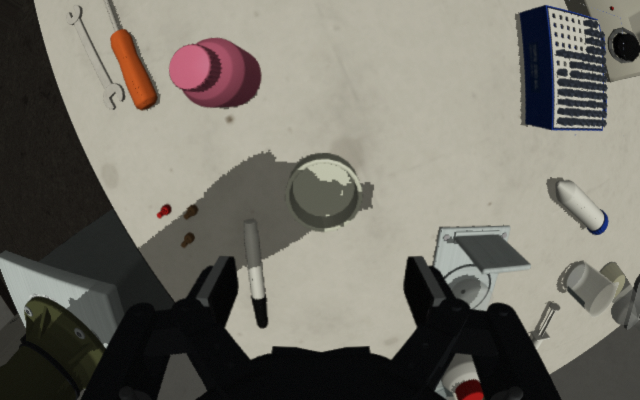

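```bash
python3 - <<'E'
from h import *
p=np.load('wp.npy',allow_pickle=True).item()
im=cv2.imread('pics/w16.png');crop(im,'pics/w16z.png',275,140,375,240,5)
print('dish L R T', [onz('wrist',a,.032,p).round(4) for a in[(288,190),(360,190),(324,153)]],'pink cap',onz('wrist',(192,68),.1,p))
E
```

```text
dish L R T [array([0.4027, 0.3468, 0.032 ]), array([0.4624, 0.3529, 0.032 ]), array([0.4292, 0.3808, 0.032 ])] pink cap [0.34461368 0.43908467 0.1       ]
```

View pics/w16z.png

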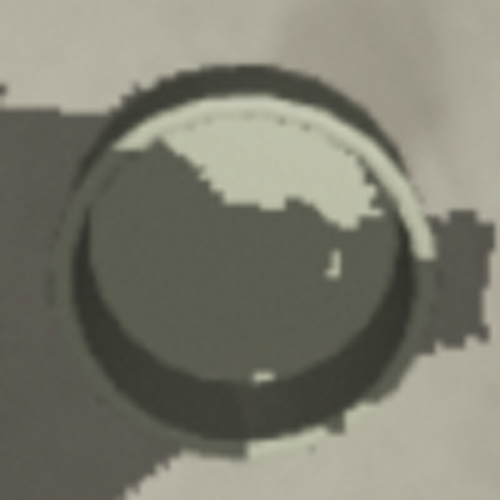

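```bash
python3 - <<'E'
from h import *
p=np.load('wp.npy',allow_pickle=True).item()
f=lambda a,b:(275+a/5-.4,140+b/5-.4)
P=[onz('wrist',f(*a),.032,p) for a in[(55,270),(437,270),(246,96),(243,456)]];print(np.round(P,4),np.linalg.norm(P[1]-P[0]),np.linalg.norm(P[3]-P[2]))
c=(P[0]+P[1])/2; c[1]=((P[2]+P[3])/2)[1];print(c,(c-sense()['tool_pos'])/.025)
E
```

```text
[[0.4009 0.3434 0.032 ]
 [0.4645 0.3499 0.032 ]
 [0.4296 0.3761 0.032 ]
 [0.4357 0.3126 0.032 ]] 0.06392748036930279 0.06377444651725057
[0.43269862 0.34433939 0.032     ] [-0.00893417  0.10437362 -4.5669978 ]
```

```bash
python3 -m creep '[{"dx":0,"dy":0.1,"dz":-1.2,"ax":0,"ay":0,"az":0},{"dx":0,"dy":0.1,"dz":-2.4,"ax":0,"ay":0,"az":0},{"dx":0,"dy":0.1,"dz":-3.4,"ax":0,"ay":0,"az":0},{"dx":0,"dy":0.1,"dz":-4.0,"ax":0,"ay":0,"az":0},{"dx":0,"dy":0.1,"dz":-4.1,"ax":0,"ay":0,"az":0},{"dx":0,"dy":0.1,"dz":-4.1,"ax":0,"ay":0,"az":0},{"dx":0,"dy":0.1,"dz":-4.1,"ax":0,"ay":0,"az":0}]' 0
python3 - <<'E'
from h import *
s=sense();print(s['t'],s['tool_pos'],s['tcp_rot'],s['ft_force'],s['opening'])
crop(imaging.grab_frame('wrist')[:,:,::-1],'pics/w17.png',180,100,460,400,2)
print(sense()['tool_pos'])
E
```

```text
t: 20.03
tool_pos: [0.4349, 0.3439, 0.0454]
tcp_rot: [0.002, 0.674, 0.739, 0.003]
ft_force: [0.2, 0.6, -0.3]
opening: 0.0853
20.0333 [0.43493337 0.34393852 0.04544287] [0.00153798 0.67356086 0.7391257  0.00257064] [ 0.18042237  0.61420602 -0.27244871] 0.08532541496521774
[0.43485382 0.34444214 0.0457253 ]
```

View pics/w17.png

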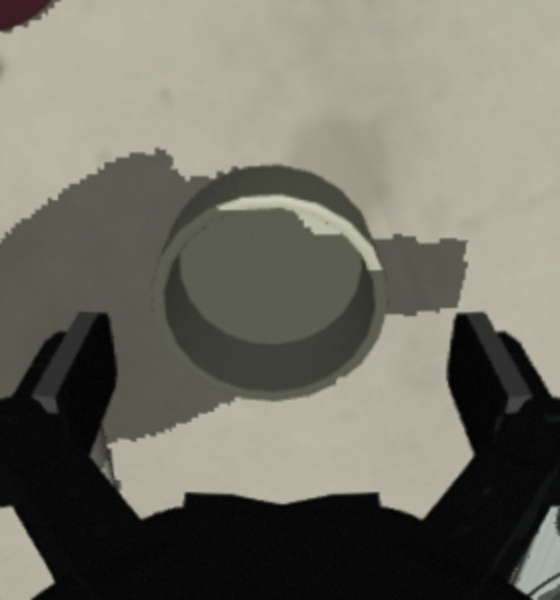

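The dish is about 4 mm to −x of the jaw midpoint. I'll shift and go down.

```bash
python3 -m creep '[{"dx":-0.13,"dy":0,"dz":-0.2,"ax":-0.02,"ay":0.05,"az":0},{"dx":-0.13,"dy":0,"dz":-0.6,"ax":-0.02,"ay":0.05,"az":0},{"dx":-0.13,"dy":0,"dz":-1,"ax":-0.02,"ay":0.05,"az":0},{"dx":-0.13,"dy":0,"dz":-1.3,"ax":-0.02,"ay":0.05,"az":0},{"dx":-0.13,"dy":0,"dz":-1.45,"ax":-0.02,"ay":0.05,"az":0},{"dx":-0.13,"dy":0,"dz":-1.45,"ax":-0.02,"ay":0.05,"az":0}]'
python3 -m creep '[{"dx":0,"dy":0,"dz":0,"ax":0,"ay":0,"az":0},{"dx":0,"dy":0,"dz":0,"ax":0,"ay":0,"az":0},{"dx":0,"dy":0,"dz":0,"ax":0,"ay":0,"az":0},{"dx":0,"dy":0,"dz":0,"ax":0,"ay":0,"az":0},{"dx":0,"dy":0,"dz":0,"ax":0,"ay":0,"az":0},{"dx":0,"dy":0,"dz":0,"ax":0,"ay":0,"az":0}]' 255 30
python3 - <<'E'
from h import *
s=sense();print(s['t'],s['tool_pos'],s['tcp_rot'],s['ft_force'],s['opening'])
crop(imaging.grab_frame('wrist')[:,:,::-1],'pics/w18.png',180,100,460,400,2)
crop(imaging.grab_frame('side')[:,:,::-1],'pics/s18.png',260,150,400,320,3.5)
E
```

```text
t: 20.58
tool_pos: [0.4306, 0.3436, 0.0078]
tcp_rot: [0.0, 0.673, 0.739, -0.001]
ft_force: [0.6, -0.0, 0.1]
opening: 0.0851
t: 21.08
tool_pos: [0.4306, 0.3437, 0.0079]
tcp_rot: [0.0, 0.673, 0.739, -0.001]
ft_force: [-0.4, 0.1, -0.4]
opening: 0.0638
21.0833 [0.43060953 0.34365032 0.00789265] [ 1.52530000e-04  6.73294969e-01  7.39373229e-01 -1.04383006e-03] [-0.44270932  0.05571077 -0.43602352] 0.06376369912015657
```

View pics/w18.png

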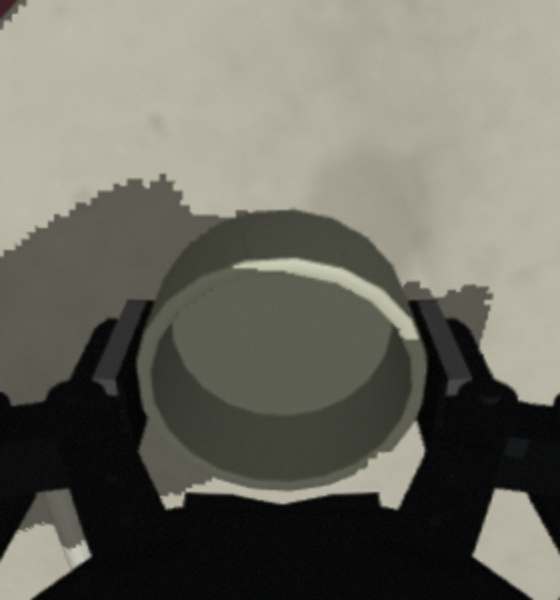

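View pics/s18.png

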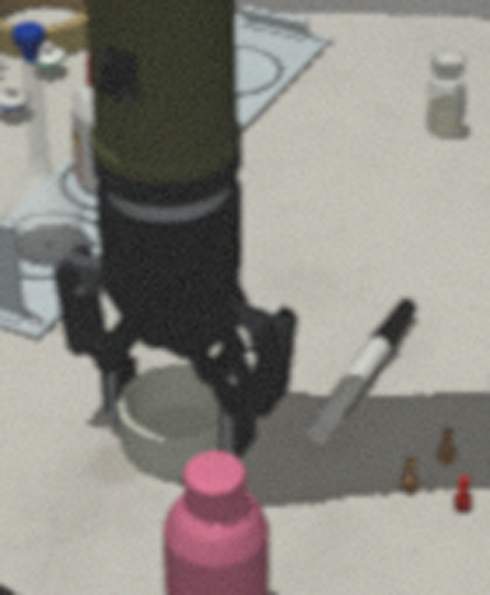

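The dish is gripped at 64 mm. I'll lift it and carry it over, passing in front of the standing vessels.

```bash
python3 -m creep '[{"dx":0,"dy":0,"dz":0.2,"ax":0,"ay":0,"az":0},{"dx":0,"dy":0,"dz":0.6,"ax":0,"ay":0,"az":0},{"dx":0,"dy":0,"dz":1.4,"ax":0,"ay":0,"az":0},{"dx":0.2,"dy":0,"dz":2.5,"ax":0,"ay":0,"az":0},{"dx":0.6,"dy":-0.2,"dz":3.6,"ax":0,"ay":0,"az":0},{"dx":1.2,"dy":-0.8,"dz":4.6,"ax":0,"ay":0,"az":0},{"dx":1.8,"dy":-1.8,"dz":5.3,"ax":0,"ay":0,"az":0},{"dx":2.2,"dy":-3,"dz":5.3,"ax":0,"ay":0,"az":0},{"dx":2.4,"dy":-4.3,"dz":5.3,"ax":0,"ay":0,"az":0},{"dx":2.5,"dy":-5.6,"dz":5.3,"ax":0,"ay":0,"az":0},{"dx":2.6,"dy":-6.9,"dz":5.3,"ax":0,"ay":0,"az":0},{"dx":2.7,"dy":-8.2,"dz":5.3,"ax":0,"ay":0,"az":0},{"dx":2.8,"dy":-9.5,"dz":5.3,"ax":0,"ay":0,"az":0},{"dx":2.9,"dy":-10.7,"dz":5.3,"ax":0,"ay":0,"az":0},{"dx":3.2,"dy":-11.8,"dz":5.3,"ax":0,"ay":0,"az":0},{"dx":3.8,"dy":-12.8,"dz":5.3,"ax":0,"ay":0,"az":0},{"dx":4.6,"dy":-13.6,"dz":5.3,"ax":0,"ay":0,"az":0},{"dx":5.4,"dy":-14.2,"dz":5.3,"ax":0,"ay":0,"az":0},{"dx":6.2,"dy":-14.5,"dz":5.0,"ax":0,"ay":0,"az":0},{"dx":7,"dy":-14.5,"dz":4.6,"ax":0,"ay":0,"az":0}]'
```

```text
t: 22.85
tool_pos: [0.6074, -0.0222, 0.1249]
tcp_rot: [0.002, 0.675, 0.738, -0.0]
ft_force: [0.1, 0.5, -1.5]
opening: 0.0636
```

```bash
python3 -m creep '[{"dx":0.5,"dy":0.06,"dz":-0.2,"ax":0.02,"ay":0.03,"az":0},{"dx":0.9,"dy":0.11,"dz":-0.8,"ax":0.02,"ay":0.03,"az":0},{"dx":1.02,"dy":0.11,"dz":-1.8,"ax":0.02,"ay":0.03,"az":0},{"dx":1.02,"dy":0.11,"dz":-2.7,"ax":0.02,"ay":0.03,"az":0},{"dx":1.02,"dy":0.11,"dz":-3.3,"ax":0.02,"ay":0.03,"az":0},{"dx":1.02,"dy":0.11,"dz":-3.55,"ax":0.02,"ay":0.03,"az":0},{"dx":1.02,"dy":0.11,"dz":-3.55,"ax":0.02,"ay":0.03,"az":0},{"dx":1.02,"dy":0.11,"dz":-3.55,"ax":0.02,"ay":0.03,"az":0}]'
python3 - <<'E'
from h import *
s=sense();print(s['t'],s['tool_pos'],s['tcp_rot'],s['ft_force'],s['opening'])
p=imaging.camera_params('wrist');np.save('wp.npy',p,allow_pickle=True)
crop(imaging.grab_frame('wrist')[:,:,::-1],'pics/w19.png',180,100,460,400,2)
crop(imaging.grab_frame('side')[:,:,::-1],'pics/s19.png',210,90,400,270,3.3)
E
```

```text
t: 23.52
tool_pos: [0.6333, -0.0195, 0.0371]
tcp_rot: [0.0, 0.675, 0.738, -0.0]
ft_force: [0.8, -0.6, -0.2]
opening: 0.0637
23.5167 [ 0.63334259 -0.01946026  0.03713868] [ 1.16549220e-04  6.74732556e-01  7.38062297e-01 -9.71538843e-05] [ 0.79146046 -0.63693871 -0.20481893] 0.06370149758663592
```

View pics/w19.png

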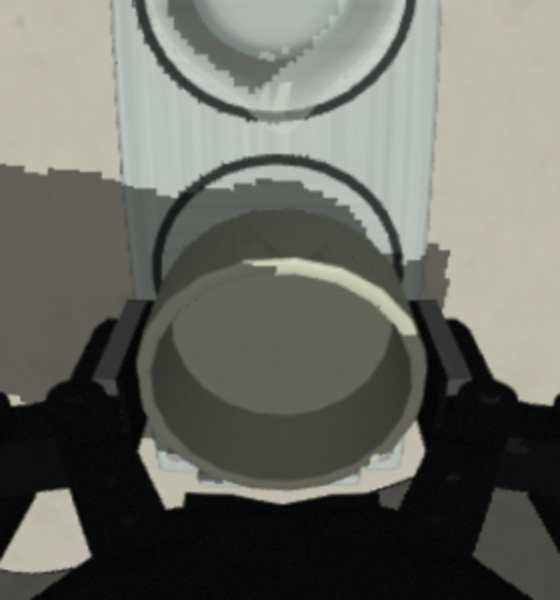

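View pics/s19.png

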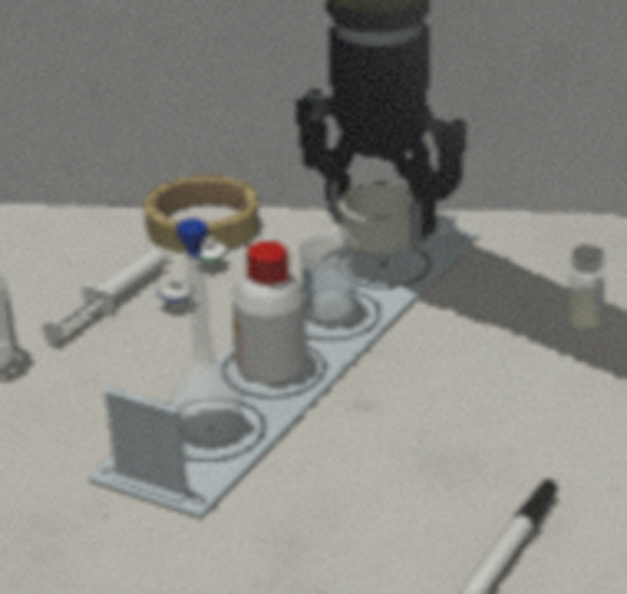

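```bash
python3 - <<'E'
from h import *
p=np.load('wp.npy',allow_pickle=True).item()
f=lambda a,b:(180+a/2-.25,100+b/2-.25)
L,R,T=[onz('wrist',f(*a),.006,p) for a in[(155,260),(403,260),(278,157)]];print('ring4 x',(L+R)/2,'len',R-L,'T',T)
zt=.0371-.0079+.032
P=[onz('wrist',f(*a),zt,p) for a in[(137,370),(427,370),(282,257),(283,489)]];print('dish rim',(P[0]+P[1])/2,(P[2]+P[3])/2, np.linalg.norm(P[1]-P[0]),np.linalg.norm(P[3]-P[2]))
E
```

```text
ring4 x [ 0.63304262 -0.01319474  0.006     ] len [0.07323497 0.00661694 0.        ] T [0.63000346 0.01813386 0.006     ]
dish rim [ 0.63393597 -0.01379985  0.0612    ] [ 0.63443262 -0.01804533  0.0612    ] 0.06306855925166178 0.06371901959894523
```

```bash
python3 -m creep '[{"dx":0,"dy":-0.05,"dz":-0.3,"ax":0,"ay":0,"az":0},{"dx":0,"dy":-0.05,"dz":-0.55,"ax":0,"ay":0,"az":0},{"dx":0,"dy":-0.05,"dz":-0.75,"ax":0,"ay":0,"az":0},{"dx":0,"dy":-0.05,"dz":-0.88,"ax":0,"ay":0,"az":0},{"dx":0,"dy":-0.05,"dz":-0.96,"ax":0,"ay":0,"az":0},{"dx":0,"dy":-0.05,"dz":-0.96,"ax":0,"ay":0,"az":0}]'
```

```text
t: 24.12
tool_pos: [0.6338, -0.0207, 0.014]
tcp_rot: [0.0, 0.675, 0.738, 0.0]
ft_force: [-1.0, 0.3, 1.4]
opening: 0.0634
```

```bash
python3 -m creep '[{"dx":0,"dy":0,"dz":-0.02,"ax":0,"ay":0,"az":0},{"dx":0,"dy":0,"dz":-0.02,"ax":0,"ay":0,"az":0},{"dx":0,"dy":0,"dz":0,"ax":0,"ay":0,"az":0},{"dx":0,"dy":0,"dz":0,"ax":0,"ay":0,"az":0},{"dx":0,"dy":0,"dz":0.4,"ax":0,"ay":0,"az":0},{"dx":0,"dy":0,"dz":1.2,"ax":0,"ay":0,"az":0},{"dx":0,"dy":0,"dz":2.5,"ax":0,"ay":0,"az":0},{"dx":0,"dy":0,"dz":4,"ax":0,"ay":0,"az":0},{"dx":0,"dy":0,"dz":5.5,"ax":0,"ay":0,"az":0},{"dx":0,"dy":0,"dz":7,"ax":0,"ay":0,"az":0},{"dx":0,"dy":0,"dz":8.5,"ax":0,"ay":0,"az":0},{"dx":0,"dy":1,"dz":9.5,"ax":0,"ay":0,"az":0},{"dx":0,"dy":2,"dz":10,"ax":0,"ay":0,"az":0},{"dx":0,"dy":3,"dz":10,"ax":0,"ay":0,"az":0},{"dx":0,"dy":4,"dz":10,"ax":0,"ay":0,"az":0},{"dx":0,"dy":5,"dz":10,"ax":0,"ay":0,"az":0},{"dx":0,"dy":5,"dz":10,"ax":0,"ay":0,"az":0},{"dx":0,"dy":5,"dz":10,"ax":0,"ay":0,"az":0}]' 0
python3 - <<'E'
from h import *
s=sense();print(s['t'],s['tool_pos'],s['tcp_rot'],s['ft_force'],s['opening'])
p=imaging.camera_params('wrist');np.save('wp.npy',p,allow_pickle=True)
cv2.imwrite('pics/w20raw.png',imaging.grab_frame('wrist')[:,:,::-1])
cv2.imwrite('pics/s20raw.png',imaging.grab_frame('side')[:,:,::-1]);crop('pics/s20raw.png','pics/s20.png',220,120,430,270,3.5)
E
```

```text
t: 25.62
tool_pos: [0.6335, 0.1065, 0.2644]
tcp_rot: [0.0, 0.673, 0.739, 0.001]
ft_force: [0.5, -1.0, 0.4]
opening: 0.0856
25.6167 [0.63350146 0.10652268 0.26444917] [2.75378008e-04 6.73299090e-01 7.39369930e-01 6.04548522e-04] [ 0.52463838 -0.96723297  0.37194353] 0.08559153185653365
```

View pics/w20raw.png

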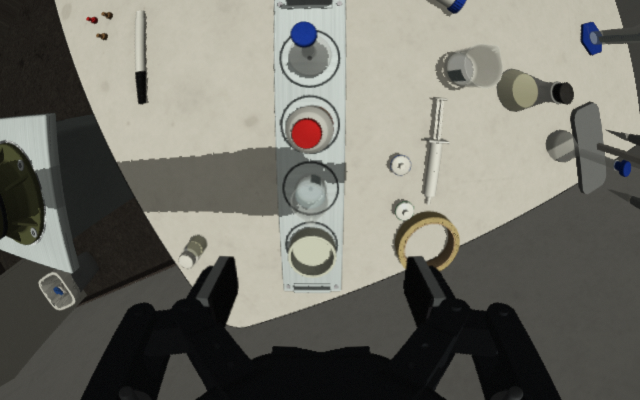

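View pics/s20.png

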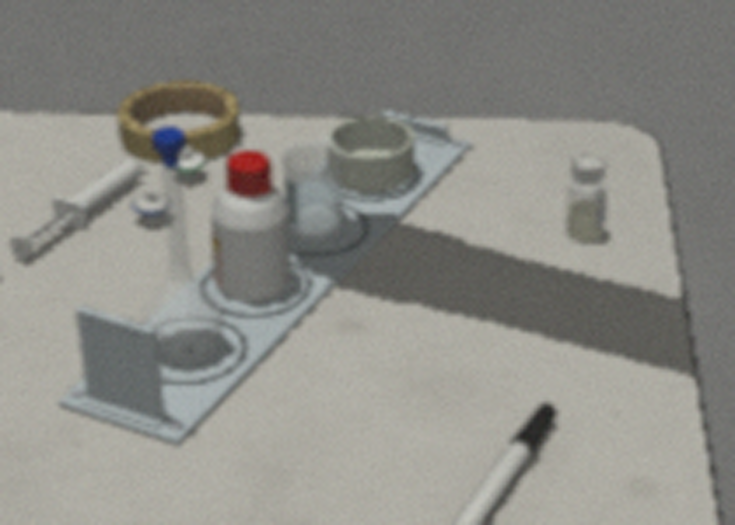

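All four vessels stand on their rings in order, and the vial at (586,200) hasn't moved. I'll check the centring from above.

```bash
python3 - <<'E'
from h import *
crop('pics/w20raw.png','pics/w20z.png',265,20,360,295,2.9)
im=cv2.imread('pics/w20raw.png')
a=cv2.resize(im[20:155,270:352],None,fx=4.4,fy=4.4,interpolation=cv2.INTER_CUBIC);b=cv2.resize(im[155:290,270:352],None,fx=4.4,fy=4.4,interpolation=cv2.INTER_CUBIC)
cv2.imwrite('pics/w20z.png',np.hstack([a,b]))
E
```

```text
(no output)
```

View pics/w20z.png

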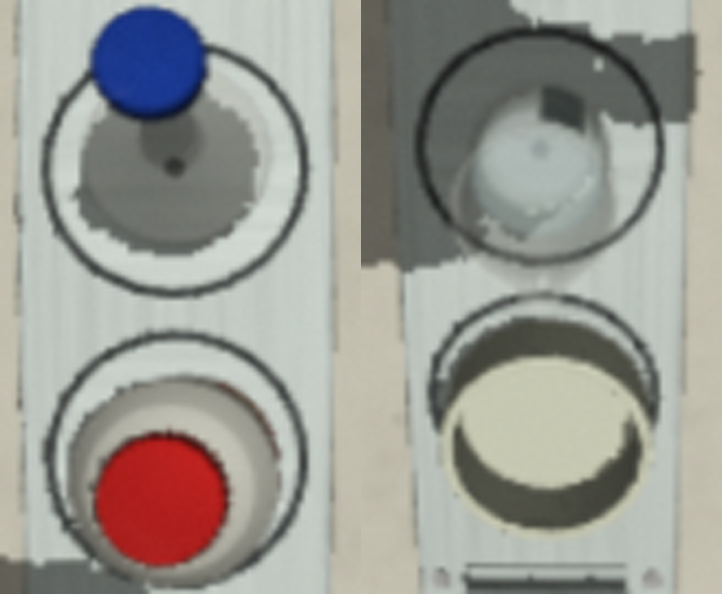

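```bash
python3 - <<'E'
from h import *
p=np.load('wp.npy',allow_pickle=True).item()
A=lambda a,b,z:onz('wrist',(270+a/4.4-.4,20+b/4.4-.4),z,p)
B=lambda a,b,z:onz('wrist',(270+(a-361)/4.4-.4,155+b/4.4-.4),z,p)
r1=A(174,166,.006);print('dot1',r1,'stopper',A(150,58,.166),'neck-base',A(170,138,.05))
T,L,R=A(176,334,.006),A(46,450,.006),A(307,450,.006);print('ring2',[(L+R)[0]/2,T[1]-.0378])
print('bottle cap',A(160,502,.106),'body LR',A(67,475,.056),A(280,475,.056),'base far',A(178,378,.04))
print('dot3',B(540,148,.006),'beaker floor',B(541,158,.012),'base L/R',B(478,160,.012),B(606,160,.012),'spout',B(543,292,.066),'rim LR',B(453,200,.066),B(616,200,.066))
T,L,R=B(545,294,.006),B(430,395,.006),B(659,395,.006);print('ring4',[(L+R)[0]/2,T[1]-.0378])
print('dish rim',(B(440,440,.038)+B(655,440,.038))/2,B(546,355,.038),B(546,537,.038))
print('vial',onz('wrist',(188,259),.06,p))
E
python3 - <<'E'
from h import *
im=imaging.grab_frame('top')[:,:,::-1].copy();cv2.imwrite('pics/t21.png',im);crop(im,'pics/t21z.png',240,100,450,240,3.6)
E
```

```text
dot1 [0.60881649 0.23481128 0.006     ] stopper [0.61025335 0.23489622 0.166     ] neck-base [0.60912091 0.23691367 0.05      ]
ring2 [np.float64(0.6167735347043481), np.float64(0.14876607915019455)]
bottle cap [0.61677806 0.15110411 0.106     ] body LR [0.59123658 0.14938277 0.056     ] [0.64444062 0.15408605 0.056     ] base far [0.61643718 0.17539533 0.04      ]
dot3 [0.62515468 0.06599892 0.006     ] beaker floor [0.62572954 0.06481895 0.012     ] base L/R [0.60707014 0.06245864 0.012     ] [0.64503288 0.06599599 0.012     ] spout [0.62942931 0.04520669 0.066     ] rim LR [0.60403577 0.06884286 0.066     ] [0.64605983 0.07278518 0.066     ]
ring4 [np.float64(0.6333761115747731), np.float64(-0.01940852057798073)]
dish rim [ 0.63497319 -0.01588494  0.038     ] [0.63222145 0.01293588 0.038     ] [ 0.63743883 -0.05109117  0.038     ]
vial [ 0.46850722 -0.03098371  0.06      ]
```

View pics/t21z.png

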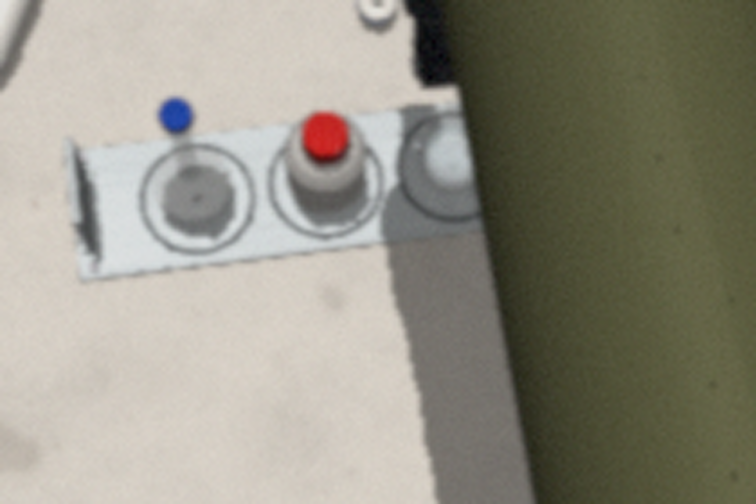

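```bash
python3 - <<'E'
from h import *
print(job.sign_off()); print(sense()['t'])
E
```

```text
the job is handed in; nothing more can be done
None
the job is handed in; nothing more can be done
```

The four vessels stand upright on the strip and the job is handed in, at about 26 s of the 115 s limit. From the tall plate (+y end) to the low plate, the order is flask, bottle, beaker, dish. I lifted the beaker out first, leaving the dish down, then moved the flask, the bottle and finally the empty dish.

**Centring, from the last wrist picture:**
- **Flask, bottle and dish:** they measured about 1 to 3 mm from their ring centres.
- **Beaker:** its base circle measured within about 2 mm of the mark. Its spout reading disagreed with the floor reading by a few mm along the row, so its offset in y is less certain.

**Other checks:**
- **Vial:** it still stands; its measured position differs by about 6 mm between two wrist pictures taken at wide angles. I never went near it, and the side view showed it unmoved.
- **Forces:** the highest reading between moves was about 7 N, and the gripper was clear of everything at hand-in.
- **View not available:** the arm hid the dish and part of the beaker in the last top picture, so I checked those two with the wrist and side cameras only.
- **Camera disagreement:** the top and wrist cameras differed by about 2 mm on the ring positions, and I went with the wrist.

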